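Strip the polishing spindles at the goldsmith's bench

TASK

Shut down the polishing spindles: first switch off the power unit by pushing down the near end of its rocker, and only then work on the chucks. Take off whatever guard caps are on and set each mouth down in a recess of the low cap rack; unlock each tool by pulling its sprung collar up until the tool pops up, then draw the tool out and stand it shank down in a pocket of the tall tool stand, its flange down on the wood. Leave everything else on the bench alone.

Things in the scene. Friction and masses are not known exactly. Their poses are not given: they have to be found in the camera images.
- rocker (a joint): Mains rocker on top of the white power unit: black paddle 50 mm long (its x), 28 mm wide, 10 mm thick, hinged across its middle. rad: +0.20 = on (far end down, near end raised), -0.20 = off (near end down). Over-centre: it snaps to whichever side of 0 it is on. Pushing the raised near end down (about 3 N, 7 mm of travel 17 mm from the hinge) flips it.
- rocker_near_end (a point): Point on the paddle's top face at its near (robot-side) end, on the white bar mark, 17 mm from the hinge; moves with the paddle; x axis towards the far end, z up. Push down here to switch off. The power unit is a white box 120 x 110 x 70 mm fixed to the bench, to the left or the right of the spindles; hinge 78 mm above the bench.
- collar1 (a joint): Sprung collar of spindle 1: m lifted, 0 = at rest (locked), 0.009 = fully lifted. It takes about 4 N at first, 6 N at the top; returns by itself. Lifted past 6 mm it unlocks the tool and a spring in the chuck pops the tool up 13 mm within 0.3 s; there it stays, free, when the collar goes back. Until then the tool cannot be drawn out.
- collar1_grip (a point): Centre of this collar, half-way up (64 mm above the bench at rest); moves with it. A ribbed aluminium ring, 44 mm outer diameter, 28 mm high, round the 34 mm column of a fixed upright spindle: motor foot 64 mm in diameter, 28 mm high; chuck mouth at 78 mm, bore 16 mm. A fitted tool's flange hangs 14 mm above the mouth, its shank 41 mm down the bore (28 ejected), its head point 48 mm above this one (61 ejected).
- tool1_head (a point): Polishing tool that starts in spindle 1 (under the cap, if there is one): centre of its grey felt head, a cylinder 24 mm in diameter, 32 mm high. z axis from shank to head. Below this point: flange 32 mm in diameter from 16 to 20 mm, then a round 14 mm shank 55 mm long, ending 75 mm below this point. About 80 g.
- cap1_mid (a point): Guard cap of spindle 1 (None if absent): aluminium cup, mouth down, 43 mm outer and 38 mm inner diameter, 55 mm high; this point is its centre, half-way up, 27.5 mm above the rim. z axis from mouth to closed top. It sits loose, its rim on the top of the collar, over the tool. About 35 g.
- collar2 (a joint): Sprung collar of spindle 2: m lifted, 0 = at rest (locked), 0.009 = fully lifted. It takes about 4 N at first, 6 N at the top; returns by itself. Lifted past 6 mm it unlocks the tool and a spring in the chuck pops the tool up 13 mm within 0.3 s; there it stays, free, when the collar goes back. Until then the tool cannot be drawn out.
- collar2_grip (a point): Centre of this collar, half-way up (64 mm above the bench at rest); moves with it. A ribbed aluminium ring, 44 mm outer diameter, 28 mm high, round the 34 mm column of a fixed upright spindle: motor foot 64 mm in diameter, 28 mm high; chuck mouth at 78 mm, bore 16 mm. A fitted tool's flange hangs 14 mm above the mouth, its shank 41 mm down the bore (28 ejected), its head point 48 mm above this one (61 ejected).
- tool2_head (a point): Polishing tool that starts in spindle 2 (under the cap, if there is one): centre of its grey felt head, a cylinder 24 mm in diameter, 32 mm high. z axis from shank to head. Below this point: flange 32 mm in diameter from 16 to 20 mm, then a round 14 mm shank 55 mm long, ending 75 mm below this point. About 80 g.
- cap2_mid (a point): Guard cap of spindle 2 (None if absent): aluminium cup, mouth down, 43 mm outer and 38 mm inner diameter, 55 mm high; this point is its centre, half-way up, 27.5 mm above the rim. z axis from mouth to closed top. It sits loose, its rim on the top of the collar, over the tool. About 35 g.
- collar3 (a joint): Sprung collar of spindle 3: m lifted, 0 = at rest (locked), 0.009 = fully lifted. It takes about 4 N at first, 6 N at the top; returns by itself. Lifted past 6 mm it unlocks the tool and a spring in the chuck pops the tool up 13 mm within 0.3 s; there it stays, free, when the collar goes back. Until then the tool cannot be drawn out.
- collar3_grip (a point): Centre of this collar, half-way up (64 mm above the bench at rest); moves with it. A ribbed aluminium ring, 44 mm outer diameter, 28 mm high, round the 34 mm column of a fixed upright spindle: motor foot 64 mm in diameter, 28 mm high; chuck mouth at 78 mm, bore 16 mm. A fitted tool's flange hangs 14 mm above the mouth, its shank 41 mm down the bore (28 ejected), its head point 48 mm above this one (61 ejected).
- tool3_head (a point): Polishing tool that starts in spindle 3 (under the cap, if there is one): centre of its grey felt head, a cylinder 24 mm in diameter, 32 mm high. z axis from shank to head. Below this point: flange 32 mm in diameter from 16 to 20 mm, then a round 14 mm shank 55 mm long, ending 75 mm below this point. About 80 g.
- cap3_mid (a point): Guard cap of spindle 3 (None if absent): aluminium cup, mouth down, 43 mm outer and 38 mm inner diameter, 55 mm high; this point is its centre, half-way up, 27.5 mm above the rim. z axis from mouth to closed top. It sits loose, its rim on the top of the collar, over the tool. About 35 g.
- tool_stand: Loose tall wooden block 70 (x) x 170 (y) x 66 mm (z), 0.85 kg; origin at the centre of its underside. Three square pockets 25 mm wide and 60 mm deep from the top, at y = -55, 0 and +55 mm on its own y axis, x = 0. A seated tool hangs upright with its flange resting on the top.
- cap_rack: Loose low wooden board 70 (x) x 190 (y) x 18 mm (z), 0.6 kg; origin at the centre of its underside. Three square recesses 53 mm wide and 8 mm deep (floor 10 mm above the origin), at y = -62, 0 and +62 mm on its own y axis, x = 0.
- jar: Amber glass jar, 52 mm across, 60 mm high; bystander, origin at its underside. Leave alone.
- wire_spool: Copper wire spool, a ring 56 mm across, 22 mm high; bystander, origin at its underside. Leave alone.
- dish: Low white ceramic bowl 72 mm across, 20 mm high; bystander, origin at its underside. Leave alone.
- pliers: Dark steel pliers, 115 mm long, 12 mm high, lying; bystander, origin at its underside. Leave alone.
Mind the look-alikes: they are no part of the job. What is shaped like the part that bears cap2_mid but blue is not meant.

How it is judged (in metres and radians):
On the way:
1. the mains rocker is switched off (value of joint rocker below -0.12 rad), for 0.2 s.
At the end, for the whole second after the job is handed in: Rocker off; every tool upright (tilt under 0.25 rad) in a pocket of the tool stand, flange on the wood (head centre 78-92 mm above the stand's underside); every cap mouth down in a recess of the cap rack (centre under 41.5 mm above its underside, tilt under 0.15 rad) (value of joint rocker below -0.12 rad and x of tool1_head in the frame of tool_stand between -0.02 and 0.02 m and y of tool1_head in the frame of tool_stand between -0.08 and 0.08 m and z of tool1_head in the frame of tool_stand between 0.078 and 0.092 m and angle between each of tool1_head, tool2_head, tool3_head's own z axis and vertical below 0.25 rad and x of cap1_mid in the frame of cap_rack between -0.02 and 0.02 m and y of cap1_mid in the frame of cap_rack between -0.09 and 0.09 m and z of each of cap1_mid, cap2_mid, cap3_mid in the frame of cap_rack below 0.0415 m and angle between each of cap1_mid, cap2_mid, cap3_mid's own z axis and vertical below 0.15 rad and x of tool2_head in the frame of tool_stand between -0.02 and 0.02 m and y of tool2_head in the frame of tool_stand between -0.08 and 0.08 m and z of tool2_head in the frame of tool_stand between 0.078 and 0.092 m and x of cap2_mid in the frame of cap_rack between -0.02 and 0.02 m and y of cap2_mid in the frame of cap_rack between -0.09 and 0.09 m and x of tool3_head in the frame of tool_stand between -0.02 and 0.02 m and y of tool3_head in the frame of tool_stand between -0.08 and 0.08 m and z of tool3_head in the frame of tool_stand between 0.078 and 0.092 m and x of cap3_mid in the frame of cap_rack between -0.02 and 0.02 m and y of cap3_mid in the frame of cap_rack between -0.09 and 0.09 m); the robot touches nothing.
It fails at once if a collar is lifted (more than 4 mm) while the mains rocker is still on (value of joint rocker above 0 rad and value of joint any of collar1, collar2, collar3 above 0.004 m).
It fails at once if a bystander is pushed more than 4 cm from its place (distance of any of jar, wire_spool, dish, pliers from where it was at the start of the episode above 0.04 m).
Of cap1, cap2, cap3 only 1 to 3 are there at a start; the rules pass over those that are not, and their reading is None.
At some moment in a run one of tool_stand may be knocked a few centimetres aside while the robot is not near it.
It also fails if it takes over 210 s, if anything falls off the work surface, if the arm or the gripper's body presses on something with over 40 N, if the wrist force passes 120 N, or if a joint passes its speed limit or range.

ROBOT

A 6-joint arm with a two-finger parallel gripper is mounted at the origin on the work surface. World frame = base frame: x ahead of the robot, y to its left, z up, the work surface at z = 0. Lengths are in mm, angles in degrees, forces in N, time in s.
With the tool pointing down it reaches from about 350 to 850 mm from the base axis. Payload 8.1 kg.
Tool frame: the origin (TCP) lies at the centre of the arm's flange, where the gripper is bolted on; the fingertips stand 173 mm ahead of it and the grasp point (between the pads) lies 155 mm ahead of it; z points along the fingers, y is the line along which they close (so a half turn about z gives the same grasp; the last joint's range is limited). The gripper opens to 85 mm and grips with 20 to 120 N. Pads are 22 mm wide; open, the fingers measure 114 mm over their backs; the gripper's body (76 mm by 85 mm) begins 54 mm behind the grasp point. The pads swing forward as they close: fully open they stand 13 mm farther back than shut.
Start: joints at [60.94, 7.471, 85.268, -0, 87.261, -4.893], TCP at [245.622, 547.427, 404.692] pointing down, gripper open.
Joint ranges: [-169.43, 169.43], [-51.17, 129.36], [1.28, 143.12], [-76.62, 256.62], [0, 156.53], [-152.29, 152.29]. Speed limits (degrees/s): [136.94, 136.94, 159.86, 180, 180, 180].

INTERFACE

Orientations are given as [roll, pitch, yaw] about the fixed x, y, z axes, in that order (R = Rz(yaw) Ry(pitch) Rx(roll)).
In Python, from bench import * gives the robot as it stands.
- The arm moves only by the shell command python3 -m jog 'ROWS' [FORCE]. ROWS is text: rows parted by semicolons, each of 7 numbers parted by spaces: the shift along the tool's x, y, z scaled (see below), then the turn, a rotation vector about the tool's x, y, z scaled (see below), then the closure, from -1 (fully open) to 1 (shut). In form: tx ty tz wx wy wz hand; .... A call has 1 to 5 rows; each row shifts and turns the commanded pose from where the row before left it, along the tool's axes as they then stand; what a row does not reach is not made up. The controller multiplies each number of a shift by 0.1 m and each number of a turn by 60 degrees. A row lasts 1/8 s, in which the tool goes at most 62.5 mm and 10.7 degrees, less where a joint would pass 70% of its speed; a pose out of reach is approached as far as the arm can. A call with a number of a shift or a turn outside -1 to 1 is refused whole. A call with a gripper value outside its range is refused whole. The fingers move at their own pace and stop on an object; FORCE is the grip in N (left out, the last holds). Time passes only in rows, so rows that do not move let the fingers close. It gives the time, the measured TCP pose, the force, the opening and the grip force at its end, in the units of the state.
- sense(): the state, without advancing time (a new reading comes with each control period).
- snapshot(name): name is "scene" or "top" or "wrist"; returns a dict with "img" (384x512x3 uint8, red, green, blue), "fx", "fy", "cx", "cy" (pixels), "extrinsics" (4x4, takes a point from camera to world coordinates). Camera axes: x right, y down, z forward; pixel columns grow to the right and rows downward; lengths in mm; the calibration is good to about 2 mm. A picture is of the moment at which its call begins. There is no depth.
- hand_in(): hands the job in; it is judged then, once.
The state is a dict: "time": time; "joint_pos": joint angles; "qd": joint speeds; "joint_efforts": joint torques, N m; "tool_pos": TCP position; "tcp_rot": TCP orientation; "ft_force": force on the tool from outside, world axes, zero at the start; "wrist_torque": the same for the moment, N m; "finger_gap": finger opening in mm; "grip_force": force on a finger pad.
Only numpy, scipy, OpenCV 4.12 (cv2) and the standard library are available. Lean on these libraries where they do the work, as an engineer would, in place of code of your own. Each camera call takes 0.05 s, during which the arm holds its last target. There are 200 camera calls.

## Working session

There is one attempt and no reset: what is moved stays moved. The work goes in short steps, Python scripts to look and compute and a shell command to move; the robot and the scene stay as the last step left them, time stands still between calls to the robot, and variables do not carry over. Pictures are saved under pics/ and viewed, at most 14 in all, crops included, and the job is handed in when it is done.

```bash
mkdir -p pics; ls; cat > h.py <<'E'
from bench import *
import numpy as np, cv2
from scipy.spatial.transform import Rotation as R
def snap(name,fn=None):
    s=snapshot(name)
    if fn: cv2.imwrite('pics/'+fn,s['img'][:,:,::-1])
    return s
def ray(s,u,v,z):
    E=np.array(s['extrinsics']);d=E[:3,:3]@np.array([(u-s['cx'])/s['fx'],(v-s['cy'])/s['fy'],1]);o=E[:3,3]
    return o+d*(z-o[2])/d[2]
def proj(s,p):
    E=np.array(s['extrinsics']);c=E[:3,:3].T@(np.array(p)-E[:3,3])
    return np.array([s['cx']+s['fx']*c[0]/c[2],s['cy']+s['fy']*c[1]/c[2]])
def st():
    s=sense();print({k:np.round(v,2) for k,v in s.items() if k in('time','tool_pos','tcp_rot','ft_force','finger_gap','grip_force','joint_pos')})
E
python3 - <<'E'
from h import *
st()
a=snap('scene','s0.png');b=snap('top','t0.png')
import pickle;pickle.dump((a,b),open('s0.pkl','wb'))
for s in (a,b):print(s['fx'],s['cx'],s['cy'],np.round(s['extrinsics'],2))
E
```

```text
pics
{'time': np.float64(0.0), 'joint_pos': array([60.94,  7.51, 85.33,  0.  , 87.26, -4.89]), 'tool_pos': array([245.49, 547.21, 403.65]), 'tcp_rot': array([-1.7989e+02, -1.0000e-02,  1.5583e+02]), 'ft_force': array([-0.26, -0.8 ,  0.69]), 'grip_force': np.float64(0.0), 'finger_gap': np.float64(85.81)}
397.9491052437013 257.2445572271907 193.33968526627353 [[ 8.20000e-01  5.00000e-01 -3.00000e-01  8.90190e+02]
 [ 5.80000e-01 -6.90000e-01  4.30000e-01 -4.54510e+02]
 [ 1.00000e-02 -5.20000e-01 -8.50000e-01  1.03501e+03]
 [ 0.00000e+00  0.00000e+00  0.00000e+00  1.00000e+00]]
366.84640888881523 261.9930386914532 189.66830111326843 [[ 2.00000e-02 -9.80000e-01  1.90000e-01  4.15160e+02]
 [-1.00000e+00 -2.00000e-02  1.00000e-02 -8.64000e+00]
 [-1.00000e-02 -1.90000e-01 -9.80000e-01  1.00122e+03]
 [ 0.00000e+00  0.00000e+00  0.00000e+00  1.00000e+00]]
```

View pics/s0.png

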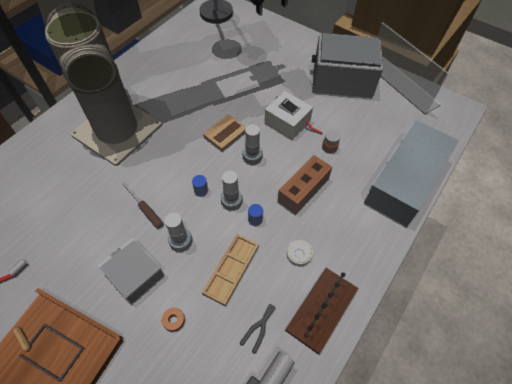

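View pics/t0.png

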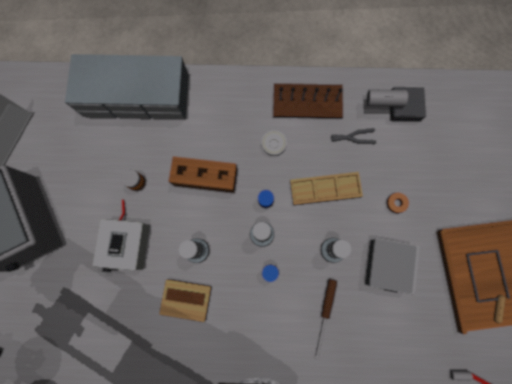

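The scene picture shows spindles at about (252,145), (231,190) and (177,230), with silver caps on them. The blue look-alikes are at (200,185) and (256,214). The rest: power unit (288,114), tool stand (305,183), cap rack (231,268), jar (331,141), dish (300,252), spool (173,319), pliers (258,328). The dark rack with balls (322,309) and the tan box (224,132) are distractors. I'll enlarge a crop to check.

```bash
python3 - <<'E'
from h import *
a=cv2.imread('pics/s0.png')[80:310,150:350];b=cv2.imread('pics/t0.png')[140:290,85:375]
cv2.imwrite('pics/c1.png',cv2.resize(a,None,fx=2.6,fy=2.6,interpolation=cv2.INTER_CUBIC))
cv2.imwrite('pics/c2.png',cv2.resize(b,None,fx=2.7,fy=2.7,interpolation=cv2.INTER_CUBIC))
E
```

```text
(no output)
```

View pics/c1.png

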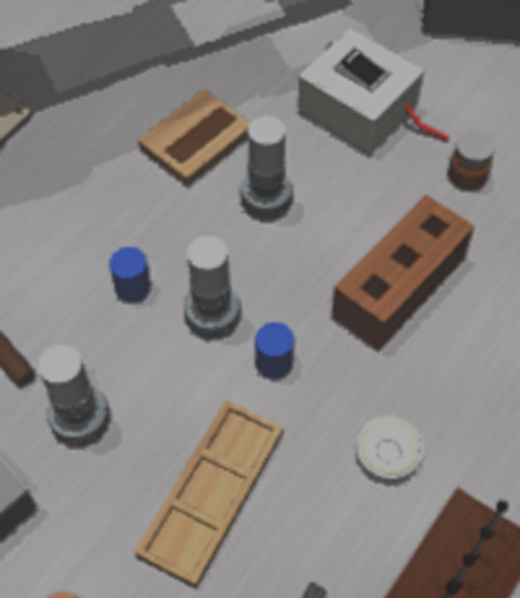

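View pics/c2.png

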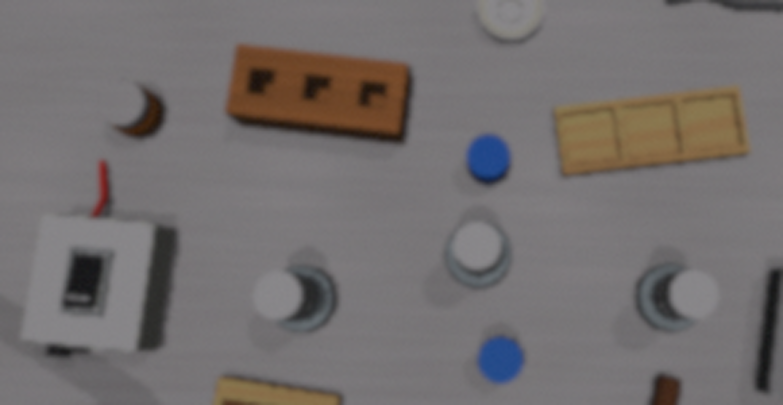

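```bash
cat >> h.py <<'E'
def block(s,lo,hi,win,z):
    """top-face rectangle: mask by hsv, ray each contour point to plane z, min area rect in mm"""
    h=cv2.cvtColor(s['img'],cv2.COLOR_RGB2HSV);u0,v0,u1,v1=win
    m=np.zeros(h.shape[:2],np.uint8);m[v0:v1,u0:u1]=cv2.inRange(h,np.array(lo),np.array(hi))[v0:v1,u0:u1]
    m=cv2.morphologyEx(m,cv2.MORPH_CLOSE,np.ones((9,9),np.uint8))
    c=max(cv2.findContours(m,0,2)[0],key=cv2.contourArea)
    p=np.array([ray(s,*q[0],z)[:2] for q in c],np.float32)
    return cv2.minAreaRect(p)
def blob(s,win,lo,hi):
    h=cv2.cvtColor(s['img'],cv2.COLOR_RGB2HSV);u0,v0,u1,v1=win
    m=cv2.inRange(h[v0:v1,u0:u1],np.array(lo),np.array(hi))
    c=max(cv2.findContours(m,0,2)[0],key=cv2.contourArea)
    x,y,w,hh=cv2.boundingRect(c)
    return np.array([u0+x+w/2-.5,v0+y+hh/2-.5]),(w,hh),cv2.contourArea(c)
E
python3 - <<'E'
from h import *
import pickle
a,b=pickle.load(open('s0.pkl','rb'))
for n,u,v in[('c',188,249),('c',262,231),('c',342,249),('unit',135,230),('bench',230,270),('stand',220,170),('rack',330,190)]:
    print(n,cv2.cvtColor(b['img'],cv2.COLOR_RGB2HSV)[v,u])
for n,u,v in[('c',253,131),('c',230,178),('c',174,220),('side',253,145),('bench',210,210)]:
    print(n,cv2.cvtColor(a['img'],cv2.COLOR_RGB2HSV)[v,u])
for w in[(172,232,206,266),(248,216,276,246),(328,234,358,264)]:
  for t in(130,140,150):
    p,wh,ar=blob(b,w,(0,0,t),(180,40,255));print(t,p,wh,ar,ray(b,*p,133).round(1))
for p in[(252.7,131.2),(230,178.1),(174.2,220)]:print('sc',ray(a,*p,133).round(1))
print('stand',block(b,(3,90,70),(16,255,255),(160,145,245,195),66))
print('rack',block(b,(12,60,90),(28,255,255),(285,165,370,210),18))
for p in[(113.9,250.4)]:print('bar',ray(b,*p,86).round(1))
for p in[(85+90/2.7,140+265/2.7)]:print('far',ray(b,*p,80).round(1))
E
```

```text
c [140   6 138]
c [140   6 138]
c [130   6 137]
unit [135   4 136]
bench [150   6 122]
stand [ 12 159  74]
rack [ 17 120 138]
c [135   3 172]
c [120   1 174]
c [130   4 174]
side [150   3  74]
bench [150   3 156]
130 [186.5 248.5] (16, 18) 192.5 [435.7 175.9 133. ]Traceback (most recent call last):
  File "<stdin>", line 10, in <module>
  File "h.py", line 27, in blob
    c=max(cv2.findContours(m,0,2)[0],key=cv2.contourArea)
ValueError: max() iterable argument is empty
```

```bash
python3 - <<'E'
from h import *
import pickle
a,b=pickle.load(open('s0.pkl','rb'))
for w in[(172,232,206,266),(248,216,276,246),(328,234,358,264)]:
  for t in(126,130,134):
    p,wh,ar=blob(b,w,(0,0,t),(180,40,255));print(t,p,wh,ar,ray(b,*p,133).round(1))
for w in[(240,118,264,145),(218,166,243,190),(162,208,187,232)]:
  for t in(150,163):
    p,wh,ar=blob(a,w,(0,0,t),(180,40,255));print('sc',t,p,wh,ar,ray(a,*p,133).round(1))
print('stand',block(b,(3,90,85),(16,255,255),(160,145,245,195),66))
print('rack',block(b,(12,60,90),(28,255,255),(285,165,370,210),18))
print('bar',ray(b,113.9,250.4,86).round(1))
print('far',ray(b,85+90/2.7,140+265/2.7,80).round(1))
g=cv2.cvtColor(b['img'],cv2.COLOR_RGB2GRAY);print(g[232:258,106:128])
E
```

```text
126 [186.5 248. ] (18, 19) 222.5 [436.8 175.9 133. ]
130 [186.5 248.5] (16, 18) 192.5 [435.7 175.9 133. ]
134 [186.5 248.5] (16, 16) 168.0 [435.7 175.9 133. ]
126 [261.  230.5] (17, 16) 189.0 [481.8   2.5 133. ]
130 [261.  230.5] (17, 16) 171.0 [481.8   2.5 133. ]
134 [261. 230.] (15, 15) 151.5 [482.9   2.5 133. ]
126 [342.5 248.5] (18, 18) 220.5 [ 444.4 -188.7  133. ]
130 [342.5 248.5] (16, 18) 192.5 [ 444.4 -188.7  133. ]
134 [342.  248.5] (15, 16) 167.5 [ 444.3 -187.6  133. ]
sc 150 [252. 131.] (23, 27) 241.0 [439.2 169.4 133. ]
sc 163 [252.5 129.5] (14, 10) 93.0 [437.  174.9 133. ]
sc 150 [230.  177.5] (25, 24) 395.0 [486.8   0.7 133. ]
sc 163 [229.5 176.5] (16, 12) 125.0 [483.7   2.5 133. ]
sc 150 [174. 217.] (25, 19) 359.0 [ 444.5 -179.7  133. ]
sc 163 [172.5 219.5] (16, 14) 156.5 [ 446.2 -187.4  133. ]
stand ((635.3200073242188, 161.5711669921875), (168.5182342529297, 68.45408630371094), 84.48326873779297)
rack ((610.5916748046875, -169.99801635742188), (71.3763198852539, 190.1454620361328), 8.137492179870605)
bar [427.8 365.1  86. ]
far [458.4 359.5  80. ]
[[134 133 133 130 1
[... 1699 characters left out ...]
0  77  58  42  58  80  89  93
  109 127 133 135]
 [127 108  78  58  56  62  65  67  69  74  75  64  47  43  62  82  90  95
  111 127 134 135]
 [126 105  76  49  41  41  45  45  47  48  49  44  40  48  67  83  91  98
  114 128 133 134]
 [127 109  85  63  58  58  60  62  59  56  55  54  55  68  84  90  92  99
  116 130 133 134]
 [126 112  96  83  80  82  86  89  84  80  78  76  78  88 100  98  95 103
  120 131 134 135]
 [127 119 108 102  99  99  97  99  95  93  91  90  90  96 102  98  96 108
  124 133 135 134]
 [131 126 122 120 117 112 108 107 106 105 103 104 104 105 105 102 101 113
  127 132 133 135]
 [132 132 130 131 128 124 123 122 122 122 121 121 121 122 122 117 116 122
  132 134 135 134]]
```

```bash
python3 -m jog '0 0 0 0 0 0.17 1;0 0 0 0 0 0.17 1;0 0 0 0 0 0.17 1;0 0 0 0 0 0.17 1;0 0 0 0 0 0.17 1' 40; python3 -m jog '0 0 0 0 0 0.17 1;0 0 0 0 0 0.077 1;-0.4 0.4 0 0 0 0 1;-0.5 0.5 0 0 0 0 1;-0.5 0.5 0 0 0 0 1'; python3 -m jog '-0.4 0.4 0 0 0 0 1;0 0 0.5 0 0 0 1;0 0 0.5 0 0 0 1;0 0 0 0 0 0 1'
python3 -c "
from h import *
st()"
```

```text
time: 0.72
tool_pos: [245.5, 547.3, 404.1]
tcp_rot: [-180.0, 0.0, 104.5]
ft_force: [0.7, 0.2, -0.3]
finger_gap: 0.0
grip_force: 0.0
time: 1.35
tool_pos: [374.8, 417.7, 404.2]
tcp_rot: [-180.0, 0.0, 90.1]
ft_force: [1.0, 0.3, 0.2]
finger_gap: -0.3
grip_force: 0.0
time: 1.85
tool_pos: [412.3, 377.4, 299.5]
tcp_rot: [-179.5, 0.4, 90.0]
ft_force: [0.1, 0.6, 0.4]
finger_gap: 0.2
grip_force: 0.0
{'time': np.float64(1.85), 'joint_pos': array([37.22,  5.73, 98.36,  0.  , 76.51, 37.23]), 'tool_pos': array([412.32, 377.44, 299.52]), 'tcp_rot': array([-179.53,    0.36,   89.99]), 'ft_force': array([0.07, 0.63, 0.4 ]), 'grip_force': np.float64(0.0), 'finger_gap': np.float64(0.19)}
```

```bash
python3 -m jog '0 0 0 0 0 0 1;0 0 0 0 0 0 1'; python3 -m jog '0 0 0.25 0 0 0 1;0 0 0 0 0 0 1'
```

```text
time: 2.1
tool_pos: [414.8, 380.0, 307.7]
tcp_rot: [179.8, -0.2, 90.0]
ft_force: [-0.5, 0.8, 0.6]
finger_gap: -0.0
grip_force: 0.0
time: 2.35
tool_pos: [413.7, 379.1, 279.7]
tcp_rot: [-180.0, 0.0, 90.0]
ft_force: [-0.3, -1.4, -0.8]
finger_gap: 0.1
grip_force: 0.0
```

```bash
python3 -m jog '-0.14 0.11 0 0 0 0 1;0 0 0 0 0 0 1'; python3 -m jog '0 0 0.15 0 0 0 1;0 0 0 0 0 0 1';python3 -m jog '0 0 0.08 0 0 0 1;0 0 0 0 0 0 1'; python3 -m jog '0 0 0.04 0 0 0 1;0 0 0 0 0 0 1';python3 -m jog '0 0 0.04 0 0 0 1;0 0 0 0 0 0 1'
```

```text
time: 2.6
tool_pos: [426.4, 364.4, 281.3]
tcp_rot: [179.9, -0.1, 89.9]
ft_force: [0.1, -0.1, -0.0]
finger_gap: -0.2
grip_force: 0.0
time: 2.85
tool_pos: [424.3, 364.6, 262.8]
tcp_rot: [-179.9, 0.1, 90.0]
ft_force: [-1.3, -1.0, 0.2]
finger_gap: -0.1
grip_force: 0.0
time: 3.1
tool_pos: [424.6, 365.0, 255.7]
tcp_rot: [-179.9, 0.1, 90.0]
ft_force: [0.0, 0.4, 0.4]
finger_gap: -0.0
grip_force: 0.0
time: 3.35
tool_pos: [425.2, 365.3, 253.4]
tcp_rot: [180.0, -0.0, 90.0]
ft_force: [-1.5, -1.8, 5.0]
finger_gap: -0.3
grip_force: 2.5
time: 3.6
tool_pos: [425.6, 365.5, 252.7]
tcp_rot: [179.9, -0.0, 90.0]
ft_force: [-11.0, -10.0, 29.7]
finger_gap: -0.4
grip_force: 16.1
```

```bash
python3 -m jog '0 0 -0.6 0 0 0 1;0 0 -0.5 0 0 0 -1;-0.5 0 0 0 0 0 -1;-0.5 0 0 0 0 0 -1;-0.5 0.1 0 0 0 0 -1'; python3 -m jog '-0.4 0 0 0 0 0 -1;0 0 0 0 0 0 -1;0 0 0 0 0 0 -1'
python3 - <<'E'
from h import *
s=snap('top','t1.png');w=snap('wrist','w1.png');st()
i=cv2.imread('pics/t1.png')[225:275,85:150];i=cv2.resize(i,(500,384));
cv2.imwrite('pics/c3.png',cv2.resize(np.hstack([cv2.imread('pics/w1.png'),i]),(799,303)))
E
```

```text
time: 4.22
tool_pos: [434.7, 213.9, 358.9]
tcp_rot: [180.0, -0.0, 90.1]
ft_force: [0.6, -0.4, -0.1]
finger_gap: 72.2
grip_force: 0.0
time: 4.6
tool_pos: [435.2, 175.2, 358.9]
tcp_rot: [180.0, -0.0, 90.0]
ft_force: [0.5, 0.5, 0.1]
finger_gap: 85.4
grip_force: 0.0
{'time': np.float64(4.7), 'joint_pos': array([ 1.5740e+01, -1.1750e+01,  1.0883e+02,  2.0000e-02,  8.2910e+01,
        1.5670e+01]), 'tool_pos': array([435.09, 175.85, 358.79]), 'tcp_rot': array([ 1.7999e+02, -2.0000e-02,  9.0060e+01]), 'ft_force': array([-0.1 ,  0.05, -0.32]), 'grip_force': np.float64(0.0), 'finger_gap': np.float64(85.52)}
```

View pics/c3.png

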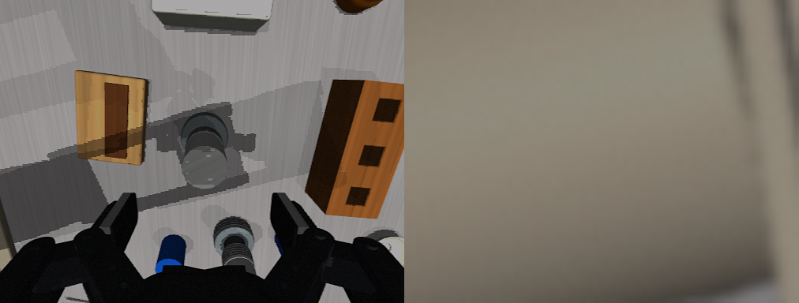

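```bash
python3 - <<'E'
from h import *
s=snapshot('wrist');sc=snap('scene','s1.png')
print(proj(s,[436.5,175.5,133]),proj(s,[436.5,175.5,28]),proj(s,[482.5,2.5,133]),proj(s,[482.5,2.5,28]),s['extrinsics'].round(2) if hasattr(s['extrinsics'],'round') else s['extrinsics'])
i=cv2.imread('pics/s1.png')
w=s['img'][140:300,170:370,::-1]
cv2.imwrite('pics/c4.png',np.hstack([cv2.resize(i[90:140,255:320],(390,300)),cv2.resize(w,(390,300))]))
E
```

```text
[259.50675216 210.36001379] [259.09500464 173.6352888 ] [310.18912679 389.8034697 ] [295.83150521 308.85687866] [[ 1.0000e+00  0.0000e+00 -0.0000e+00  4.3548e+02]
 [ 0.0000e+00 -9.5000e-01 -3.1000e-01  2.5294e+02]
 [-0.0000e+00  3.1000e-01 -9.5000e-01  3.2756e+02]
 [ 0.0000e+00  0.0000e+00  0.0000e+00  1.0000e+00]]
```

View pics/c4.png

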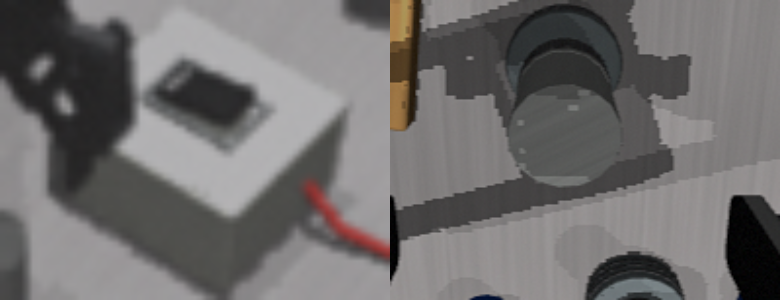

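```bash
python3 - <<'E'
from h import *
import pickle
a,_=pickle.load(open('s0.pkl','rb'));b=snapshot('scene')
for q in ([428,365,86],[428,365,79.5]):print(proj(a,q).round(1))
for s in(a,b):
  g=cv2.cvtColor(s['img'],cv2.COLOR_RGB2GRAY);print(g[97:109,278:296])
E
python3 -m jog '0 0.01 0.5 0 0 0 -1;0 0 0.4 0 0 0 -1;0 0 0 0 0 0 -1' 30; python3 -m jog '0 0 0 0 0 0 1;0 0 0 0 0 0 1;0 0 0 0 0 0 1;0 0 0 0 0 0 1'
```

```text
[284.3 101.5]
[284.1 103. ]
[[169 171 173 172 172 170 172 169 163 170 172 170 170 171 170 171 171 166]
 [173 172 171 172 171 173 169 146 123 157 166 172 173 170 171 171 172 172]
 [171 171 172 172 172 169 147  95  81 113 136 163 172 172 172 171 171 171]
 [171 171 171 173 169 144  96  84 121 134  90 120 162 172 172 171 171 171]
 [172 172 172 168 141  85  82 112 115  68  47  70 120 160 168 172 171 170]
 [171 172 169 141  80  72 112 110  62  41  42  45  60  95 136 166 173 172]
 [172 168 145  77  51  85 109  63  45  43  45  43  42  50  85 137 164 173]
 [165 142 106  71  42  47  55  45  44  44  46  46  47  44  47  73 121 160]
 [143 111 104 112  64  41  38  45  47  44  45  46  46  44  44  45  59  96]
 [128 102 109 101  87  63  47  42  45  46  46  47  46  45  45  43  43  51]
 [154 106  96 103 100  90  74  49  41  44  44  44  45  45  46  45  45  43]
 [172 161 135 102  93 104  98  78  57  43  43  43  46  45  44  45  44  43]]
[[176 178 177 176 176 175 177 177 177 176 176 176 177 176 178 177 176 173]
 [177 177 177 177 177 176 176 173 178 177 177 176 176 177 178 177 178 178]
 [177 177 177 177 177
[... 294 characters left out ...]
17  77  93 116  89  51  42  42  40  42  47  66  99 142 163]
 [168 147 109  71  76 111  79  51  41  44  42  44  42  43  41  47  60  70]
 [146 113  85  48  43  55  46  42  44  44  45  44  44  45  43  42  42  41]
 [131 105 106  74  49  38  37  42  42  42  44  44  45  43  43  45  43  39]
 [158 112  97 100  82  65  50  39  37  41  42  44  45  44  44  45  43  43]
 [176 169 138 106  96 101  83  65  54  46  40  38  41  42  43  44  41  57]]
time: 5.22
tool_pos: [434.2, 175.0, 265.3]
tcp_rot: [-179.6, 0.1, 90.1]
ft_force: [0.2, -0.9, 0.6]
finger_gap: 84.9
grip_force: 0.0
time: 5.72
tool_pos: [437.0, 175.4, 270.9]
tcp_rot: [179.8, -0.1, 90.0]
ft_force: [-0.3, 0.2, 6.2]
finger_gap: 42.6
grip_force: 29.7
```

```bash
python3 -m jog '0 0 -0.3 0 0 0 1;0 0 -0.5 0 0 0 1;0 0 -0.2 0 0 0 1;0 0 0 0 0 0 1'; python3 -m jog '-0.47 0.28 0 0 0 0 1;-0.47 0.28 0 0 0 0 1;-0.47 0.28 0 0 0 0 1;-0.47 0.28 0 0 0 0 1;-0.47 0.28 0 0 0 0 1';python3 -m jog '-0.47 0.28 0 0 0 0 1;0 0 0 0 0 0 1;0 0 0 0 0 0 1'
```

```text
time: 6.22
tool_pos: [436.9, 175.3, 371.7]
tcp_rot: [179.7, -0.1, 90.0]
ft_force: [0.2, -0.2, -0.9]
finger_gap: 42.6
grip_force: 30.6
time: 6.85
tool_pos: [576.5, -61.5, 367.0]
tcp_rot: [-179.9, -0.0, 90.0]
ft_force: [1.0, 0.6, 0.1]
finger_gap: 42.0
grip_force: 30.6
time: 7.22
tool_pos: [603.7, -106.7, 367.0]
tcp_rot: [-179.9, -0.1, 90.0]
ft_force: [-0.1, 0.3, 0.0]
finger_gap: 42.0
grip_force: 30.7
```

```bash
python3 - <<'E'
from h import *
st();s=snap('wrist','w2.png');t=snap('top','t2.png')
cv2.imwrite('pics/c5.png',np.hstack([s['img'][:,:,::-1],cv2.resize(t['img'][100:292,120:264,::-1],(288,384))]))
E
```

```text
{'time': np.float64(7.22), 'joint_pos': array([-1.483e+01,  1.066e+01,  8.569e+01,  2.000e-02,  8.381e+01,
       -1.481e+01]), 'tool_pos': array([ 603.72, -106.75,  367.04]), 'tcp_rot': array([-1.7986e+02, -6.0000e-02,  8.9980e+01]), 'ft_force': array([-0.05,  0.27,  0.01]), 'grip_force': np.float64(30.71), 'finger_gap': np.float64(41.99)}
```

View pics/c5.png

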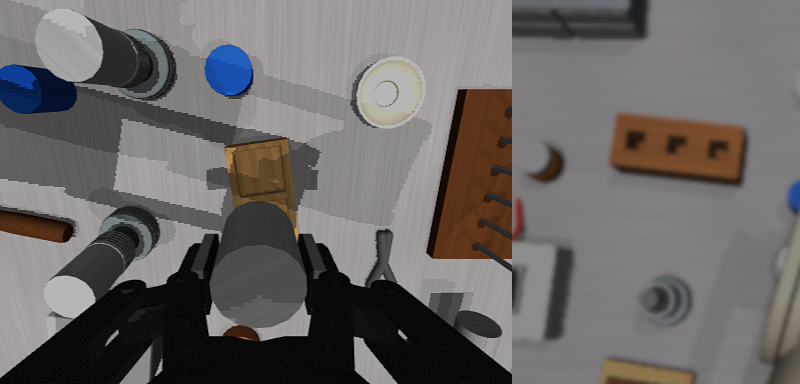

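The wrist view shows the cap held between the pads (258,265) and the rack's near recess at about (258,172). In the top view, spindle 1 now shows a bare tool and the stand is unmoved.

```bash
python3 - <<'E'
from h import *
s=snapshot('wrist')
for p in[(231,152),(280,145),(286,192),(238,197)]:print(ray(s,*p,18).round(1))
print(proj(s,[601.8,-108.6,18]))
print('grasp',proj(s,[603.7,-106.7,204.5+27.5]))
E
```

```text
[573.7 -86.5  18. ]
[627.5 -78.7  18. ]
[ 635.8 -132.8   18. ]
[ 580.4 -139.    18. ]
[256.47574237 171.52640837]
grasp [257.4567125 289.9840878]
```

```bash
python3 -m jog '-0.02 -0.01 0.5 0 0 0 1;0 0 0.5 0 0 0 1;0 0 0.4 0 0 0 1;0 0 0.1 0 0 0 1;0 0 0 0 0 0 1';python3 -m jog '0 0 0.1 0 0 0 1;0 0 0 0 0 0 1'
```

```text
time: 8.0
tool_pos: [603.2, -108.3, 219.3]
tcp_rot: [-180.0, -0.0, 90.1]
ft_force: [0.3, 0.3, 0.5]
finger_gap: 42.0
grip_force: 30.7
time: 8.25
tool_pos: [603.5, -108.9, 209.4]
tcp_rot: [179.9, 0.0, 90.0]
ft_force: [0.1, 0.7, -1.7]
finger_gap: 42.1
grip_force: 30.7
```

```bash
python3 -m jog '0 0 0.05 0 0 0 1;0 0 0 0 0 0 1';python3 -m jog '0 0 0.04 0 0 0 1;0 0 0 0 0 0 1';python3 -m jog '0 0 0 0 0 0 -0.4;0 0 0 0 0 0 -0.6;0 0 0 0 0 0 -0.6;0 0 -0.5 0 0 0 -0.6;0 0 -0.5 0 0 0 -0.8'
```

```text
time: 8.5
tool_pos: [603.0, -108.9, 203.5]
tcp_rot: [-180.0, -0.0, 90.0]
ft_force: [-0.3, 0.3, -0.4]
finger_gap: 42.0
grip_force: 30.7
time: 8.75
tool_pos: [603.5, -109.1, 202.9]
tcp_rot: [180.0, 0.0, 90.0]
ft_force: [-14.1, 2.5, 24.8]
finger_gap: 42.2
grip_force: 32.8
time: 9.38
tool_pos: [602.7, -108.8, 299.5]
tcp_rot: [-179.8, -0.0, 90.0]
ft_force: [-0.0, 0.1, 0.6]
finger_gap: 77.0
grip_force: 0.0
```

```bash
python3 -m jog '0 0 -0.6 0 0 0 -1;0.37 -0.4 0 0 0 0 -1;0.37 -0.4 0 0 0 0 -1;0.37 -0.4 0 0 0 0 -1;0 0 0 0 0 0 -1'; python3 -m jog '0 0 0 0 0 0 -1'; python3 - <<'E'
from h import *
s=snapshot('wrist');print(sense()['tool_pos'],proj(s,[483,2.5,133]))
g=s['img'][:,:,:].max(2)
c=cv2.HoughCircles(cv2.GaussianBlur(g,(5,5),0)[120:330,130:390],cv2.HOUGH_GRADIENT,1,40,param1=80,param2=22,minRadius=35,maxRadius=60)
print(None if c is None else [(ray(s,q[0]+130,q[1]+120,133).round(1),q[2]) for q in c[0]])
for f,r in(('rack',None),):
    t=snapshot('top');print(proj(t,[603,-109,65]))
cv2.imwrite('pics/w3.png',s['img'][:,:,::-1])
E
```

```text
time: 10.0
tool_pos: [480.8, 4.1, 358.8]
tcp_rot: [-179.9, -0.0, 90.2]
ft_force: [-0.1, 0.5, -0.4]
finger_gap: 85.4
grip_force: 0.0
time: 10.12
tool_pos: [483.4, 2.1, 360.0]
tcp_rot: [179.9, 0.0, 90.0]
ft_force: [0.9, -1.0, 0.4]
finger_gap: 85.6
grip_force: 0.0
[483.76029376   1.68290269 360.08528309] [256.64537989 208.46449877]
None
[305.30352298 186.74515427]
```

View pics/w3.png

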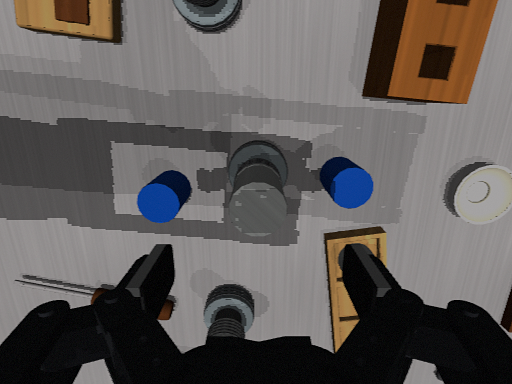

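The cap on spindle 2 is at (258,207), as predicted. The blue look-alikes stand either side at (164,200) and (348,185), and the first cap sits in the rack at (352,258).

```bash
python3 -m jog '0 0 0.5 0 0 0 -1;0 0 0.4 0 0 0 -1;0 0 0 0 0 0 -1' 30; python3 -m jog '0 0 0 0 0 0 1;0 0 0 0 0 0 1;0 0 0 0 0 0 1;0 0 0 0 0 0 1';python3 -m jog '0 0 -0.3 0 0 0 1;0 0 -0.5 0 0 0 1;0 0 -0.2 0 0 0 1;0 0 0 0 0 0 1'; python3 -m jog '-0.43 0.32 0 0 0 0 1;-0.43 0.32 0 0 0 0 1;-0.43 0.32 0 0 0 0 1;-0.43 0.32 0 0 0 0 1;0 0 0 0 0 0 1';python3 -m jog '0 0 0 0 0 0 1;0 0 0 0 0 0 1'
```

```text
time: 10.6
tool_pos: [482.0, 1.5, 266.3]
tcp_rot: [-179.6, -0.0, 89.9]
ft_force: [-0.5, 0.0, 0.1]
finger_gap: 85.5
grip_force: 0.0
time: 11.1
tool_pos: [484.1, 1.9, 272.0]
tcp_rot: [179.8, 0.0, 90.0]
ft_force: [-0.5, -1.6, 4.1]
finger_gap: 42.1
grip_force: 29.8
time: 11.6
tool_pos: [484.0, 2.1, 372.8]
tcp_rot: [179.7, 0.0, 90.0]
ft_force: [-0.8, -0.4, -0.2]
finger_gap: 42.1
grip_force: 30.6
time: 12.22
tool_pos: [611.8, -172.8, 366.0]
tcp_rot: [-179.8, -0.0, 89.8]
ft_force: [-0.5, 1.0, -0.9]
finger_gap: 42.2
grip_force: 30.7
time: 12.48
tool_pos: [610.7, -168.8, 369.6]
tcp_rot: [-180.0, -0.0, 90.1]
ft_force: [0.2, -0.2, -0.8]
finger_gap: 42.5
grip_force: 30.7
```

Lower 165 mm to about 204, press, release and rise. Then on to cap 3.

```bash
python3 -m jog '-0.01 0.01 0.5 0 0 0 1;0 0 0.5 0 0 0 1;0 0 0.4 0 0 0 1;0 0 0.15 0 0 0 1;0 0 0 0 0 0 1';python3 -m jog '0 0 0.05 0 0 0 1;0 0 0 0 0 0 1'; python3 -m jog '0 0 0.05 0 0 0 1;0 0 0 0 0 0 1'
```

```text
time: 13.1
tool_pos: [611.9, -170.2, 214.7]
tcp_rot: [-179.9, -0.0, 90.1]
ft_force: [-0.4, 1.4, -1.2]
finger_gap: 42.4
grip_force: 30.7
time: 13.35
tool_pos: [612.8, -171.1, 211.3]
tcp_rot: [179.9, 0.1, 90.0]
ft_force: [-0.4, 0.7, -0.9]
finger_gap: 42.5
grip_force: 30.7
time: 13.6
tool_pos: [612.0, -170.9, 204.5]
tcp_rot: [-180.0, -0.0, 90.0]
ft_force: [0.4, 0.1, -0.4]
finger_gap: 42.7
grip_force: 30.7
```

```bash
python3 -m jog '0 0 0.03 0 0 0 1;0 0 0 0 0 0 1';python3 -m jog '0 0 0 0 0 0 -0.4;0 0 0 0 0 0 -0.6;0 0 0 0 0 0 -0.6;0 0 -0.5 0 0 0 -0.6;0 0 -0.5 0 0 0 -0.8';python3 -m jog '0 0 -0.55 0 0 0 -1;-0.05 -0.55 0 0 0 0 -1;-0.06 -0.55 0 0 0 0 -1;-0.06 -0.55 0 0 0 0 -1;0 0 0 0 0 0 -1'; python3 -m jog '0 0 0 0 0 0 -1'; python3 - <<'E'
from h import *
s=snapshot('wrist');print(sense()['tool_pos'],proj(s,[445.5,-187.7,133]))
cv2.imwrite('pics/w4.png',s['img'][:,:,::-1])
E
```

```text
time: 13.85
tool_pos: [612.4, -171.0, 204.0]
tcp_rot: [180.0, 0.0, 90.0]
ft_force: [-10.1, 2.9, 16.8]
finger_gap: 42.2
grip_force: 32.3
time: 14.48
tool_pos: [611.7, -170.7, 301.6]
tcp_rot: [-179.9, -0.1, 90.0]
ft_force: [1.4, -0.1, 0.1]
finger_gap: 76.7
grip_force: 0.0
time: 15.1
tool_pos: [444.0, -187.8, 355.4]
tcp_rot: [-179.9, -0.0, 89.9]
ft_force: [0.5, 0.1, 0.3]
finger_gap: 85.4
grip_force: 0.0
time: 15.22
tool_pos: [447.5, -188.1, 357.2]
tcp_rot: [179.9, 0.0, 90.0]
ft_force: [0.5, -0.2, -0.5]
finger_gap: 85.3
grip_force: 0.0
[ 447.98490891 -188.07554666  357.34498225] [254.27070359 209.9145907 ]
```

View pics/w4.png

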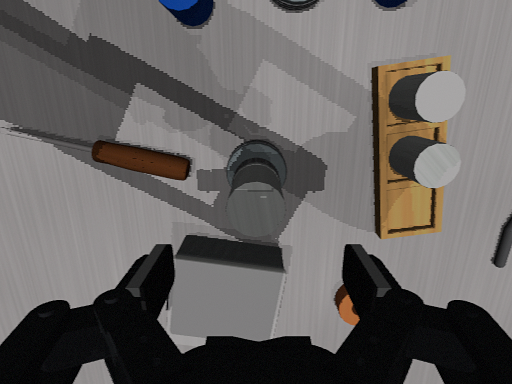

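```bash
python3 -m jog '0 -0.01 0.5 0 0 0 -1;0 0 0.38 0 0 0 -1;0 0 0 0 0 0 -1' 30; python3 -m jog '0 0 0 0 0 0 1;0 0 0 0 0 0 1;0 0 0 0 0 0 1;0 0 0 0 0 0 1';python3 -m jog '0 0 -0.3 0 0 0 1;0 0 -0.5 0 0 0 1;0 0 -0.2 0 0 0 1;0 0 0 0 0 0 1'; python3 -m jog '-0.14 0.58 0 0 0 0 1;-0.15 0.58 0 0 0 0 1;-0.14 0.58 0 0 0 0 1;0 0 0 0 0 0 1;0 0 0 0 0 0 1'; python3 - <<'E'
from h import *
import json
s=snapshot('wrist');print(sense()['tool_pos'])
print(block(s,(12,60,60),(28,255,255),(150,0,400,220),18),proj(s,[620,-232,18]))
E
```

```text
time: 15.65
tool_pos: [445.8, -187.1, 265.6]
tcp_rot: [-179.7, -0.2, 90.1]
ft_force: [-1.0, 0.1, 1.2]
finger_gap: 85.4
grip_force: 0.0
time: 16.15
tool_pos: [447.1, -188.3, 270.9]
tcp_rot: [179.8, 0.1, 90.0]
ft_force: [0.2, 1.4, 6.4]
finger_gap: 42.2
grip_force: 29.9
time: 16.65
tool_pos: [446.8, -188.3, 371.5]
tcp_rot: [179.7, 0.2, 90.0]
ft_force: [-0.3, 0.2, -0.3]
finger_gap: 42.3
grip_force: 30.6
time: 17.27
tool_pos: [619.7, -230.7, 366.5]
tcp_rot: [-179.8, -0.1, 90.0]
ft_force: [-1.4, -0.2, -0.3]
finger_gap: 41.7
grip_force: 30.8
[ 619.3611492  -230.63622142  367.99637822]
((613.3637084960938, -171.4331512451172), (70.59173583984375, 190.190673828125), 8.153908729553223) [259.09728596 170.83179184]
```

```bash
python3 -m jog '-0.02 0.02 0.5 0 0 0 1;0 0 0.5 0 0 0 1;0 0 0.4 0 0 0 1;0 0 0.17 0 0 0 1;0 0 0 0 0 0 1';python3 -m jog '0 0 0.04 0 0 0 1;0 0 0 0 0 0 1'; python3 -m jog '0 0 0.03 0 0 0 1;0 0 0 0 0 0 1'
```

```text
time: 17.95
tool_pos: [621.4, -232.7, 212.0]
tcp_rot: [-180.0, -0.0, 90.0]
ft_force: [-0.5, 0.3, -0.0]
finger_gap: 42.2
grip_force: 30.8
time: 18.2
tool_pos: [622.8, -233.2, 209.7]
tcp_rot: [179.8, 0.1, 90.0]
ft_force: [-0.5, -0.2, -0.2]
finger_gap: 42.1
grip_force: 30.8
time: 18.45
tool_pos: [622.2, -232.9, 204.7]
tcp_rot: [180.0, 0.0, 90.0]
ft_force: [-0.1, 0.5, -0.3]
finger_gap: 42.2
grip_force: 30.8
```

```bash
python3 -m jog '0 0 0.02 0 0 0 1;0 0 0 0 0 0 1';python3 -m jog '0 0 0 0 0 0 -0.4;0 0 0 0 0 0 -0.6;0 0 0 0 0 0 -0.6;0 0 -0.5 0 0 0 -0.6;0 0 -0.55 0 0 0 -0.8';python3 -m jog '0.45 -0.35 0 0 0 0 -1;0.45 -0.35 0 0 0 0 -1;0.45 -0.35 0 0 0 0 -1;0.45 -0.35 0 0 0 0 -1;0.45 -0.35 0 0 0 0 -1'; python3 -m jog '0 0 0 0 -0.15 0 -1;0 0 0 0 -0.15 0 -1;0 0 0 0 -0.15 0 -1;0 0 0 0 -0.15 0 -1;0 0 0 0 -0.15 0 -1'; python3 -m jog '0 0 0 0 0 0 -1'; python3 - <<'E'
from h import *
st();s=snap('wrist','w5.png');print([proj(s,q) for q in([446.3,-188,128],[446.3,-188,78],[446.3,-188,50])])
print(s['extrinsics'][:3,3])
E
```

```text
time: 18.7
tool_pos: [622.4, -232.9, 203.1]
tcp_rot: [180.0, 0.0, 90.0]
ft_force: [-1.3, 0.4, 2.6]
finger_gap: 42.2
grip_force: 31.0
time: 19.32
tool_pos: [621.6, -232.6, 307.3]
tcp_rot: [-179.8, -0.1, 90.0]
ft_force: [0.5, -0.5, -0.2]
finger_gap: 76.8
grip_force: 0.0
time: 19.95
tool_pos: [445.9, -6.7, 307.7]
tcp_rot: [180.0, -0.0, 90.0]
ft_force: [0.9, 0.9, 0.7]
finger_gap: 85.5
grip_force: 0.0
time: 20.58
tool_pos: [447.2, -7.7, 308.2]
tcp_rot: [179.9, 45.3, 90.0]
ft_force: [-0.1, 0.2, -0.2]
finger_gap: 85.5
grip_force: 0.0
time: 20.7
tool_pos: [446.8, -7.1, 306.7]
tcp_rot: [-179.8, 45.0, 90.3]
ft_force: [0.7, 0.1, -0.2]
finger_gap: 85.6
grip_force: 0.0
{'time': np.float64(20.7), 'joint_pos': array([  9.68,  -6.05, 115.58, -44.61,  82.86,  20.37]), 'tool_pos': array([446.85,  -7.14, 306.71]), 'tcp_rot': array([-179.81,   44.99,   90.26]), 'ft_force': array([ 0.75,  0.1 , -0.16]), 'grip_force': np.float64(0.0), 'finger_gap': np.float64(85.59)}
[array([256.84928361, 199.67623162]), array([257.13551748, 148.78108871]), array([257.27477222, 124.02025258])]
[447.07837249  25.29127677 229.2098625 ]
```

View pics/w5.png

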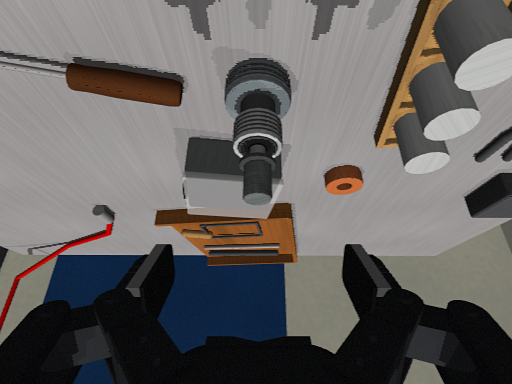

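```bash
python3 -m jog '0.085 0 0.29 0 0 0 -1;0.085 0 0.29 0 0 0 -1;0.085 0 0.29 0 0 0 -1;0.085 0 0.29 0 0 0 -1;0 0 0 0 0 0 -1'; python3 -m jog '0 0 0 0 0 0 -1'; python3 - <<'E'
from h import *
st();s=snap('wrist','w6.png');print([proj(s,q) for q in([446.3,-188,128],[446.3,-188,78],[446.3,-188,50])])
p=sense()['tool_pos'];d=np.array([446.3,-80,174])-p;Rm=R.from_euler('xyz',sense()['tcp_rot'],degrees=True).as_matrix()
print((Rm.T@d).round(1))
E
```

```text
time: 21.38
tool_pos: [446.0, -66.9, 200.2]
tcp_rot: [-179.7, 44.8, 90.0]
ft_force: [-0.7, 0.9, 0.5]
finger_gap: 85.0
grip_force: 0.0
time: 21.5
tool_pos: [447.7, -65.9, 202.8]
tcp_rot: [179.9, 44.9, 89.9]
ft_force: [1.1, 0.6, 1.2]
finger_gap: 85.2
grip_force: 0.0
{'time': np.float64(21.5), 'joint_pos': array([  2.3 ,   2.45, 119.95, -49.03,  69.16,  25.6 ]), 'tool_pos': array([447.68, -65.94, 202.82]), 'tcp_rot': array([179.88,  44.93,  89.87]), 'ft_force': array([1.07, 0.63, 1.18]), 'grip_force': np.float64(0.0), 'finger_gap': np.float64(85.21)}
[array([253.96083031, 346.95951733]), array([254.49244179, 243.00323419]), array([254.72829014, 196.88324006])]
[10.5 -1.7 30.7]
```

View pics/w6.png

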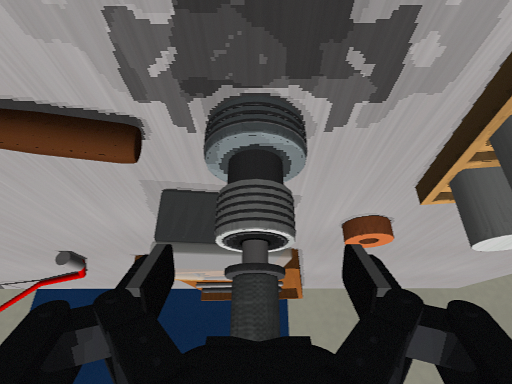

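The view is centred: collar at about (256,210), its mouth at (256,240), and the tool shank below it between the pads.

```bash
python3 -m jog '0.05 -0.01 0.15 0 0 0 -1;0.05 0 0.15 0 0 0 -1;0 0 0 0 0 0 -1' 50; python3 -m jog '0 0 0 0 0 0 1;0 0 0 0 0 0 1;0 0 0 0 0 0 1;0 0 0 0 0 0 1'
```

```text
time: 21.92
tool_pos: [445.1, -80.5, 171.6]
tcp_rot: [-179.7, 45.0, 90.2]
ft_force: [-0.4, 1.7, -0.2]
finger_gap: 85.6
grip_force: 0.0
time: 22.42
tool_pos: [446.1, -79.7, 173.9]
tcp_rot: [180.0, 45.0, 90.0]
ft_force: [-4.2, 5.2, 6.2]
finger_gap: 42.4
grip_force: 49.4
```

```bash
python3 -m jog '-0.03 0 -0.03 0 0 0 1;0 0 0 0 0 0 1'; python3 -m jog '-0.03 0 -0.03 0 0 0 1;0 0 0 0 0 0 1';python3 -m jog '-0.02 0 -0.02 0 0 0 1;0 0 0 0 0 0 1;0 0 0 0 0 0 1;0 0 0 0 0 0 1'
```

```text
time: 22.68
tool_pos: [446.0, -79.8, 177.5]
tcp_rot: [180.0, 44.9, 90.0]
ft_force: [0.1, 1.6, -4.1]
finger_gap: 42.8
grip_force: 51.6
time: 22.92
tool_pos: [446.0, -79.8, 181.7]
tcp_rot: [-180.0, 45.0, 90.0]
ft_force: [-0.3, 3.4, -5.2]
finger_gap: 42.3
grip_force: 51.8
time: 23.42
tool_pos: [445.9, -79.9, 183.5]
tcp_rot: [-180.0, 44.9, 90.1]
ft_force: [7.0, -1.3, -19.0]
finger_gap: 42.5
grip_force: 56.6
```

```bash
python3 - <<'E'
from h import *
s=snap('wrist');sc=snap('scene')
for z in (128,141):print(proj(sc,[446.8,-188,z]))
i=sc['img'][195:265,140:220,::-1];j=s['img'][:,:,::-1]
cv2.imwrite('pics/c7.png',np.hstack([cv2.resize(i,(439,384),interpolation=2),cv2.resize(j[150:384,150:370],(361,384))]))
E
```

```text
[172.84974099 220.72165472]
[171.9726025 218.3351133]
```

View pics/c7.png

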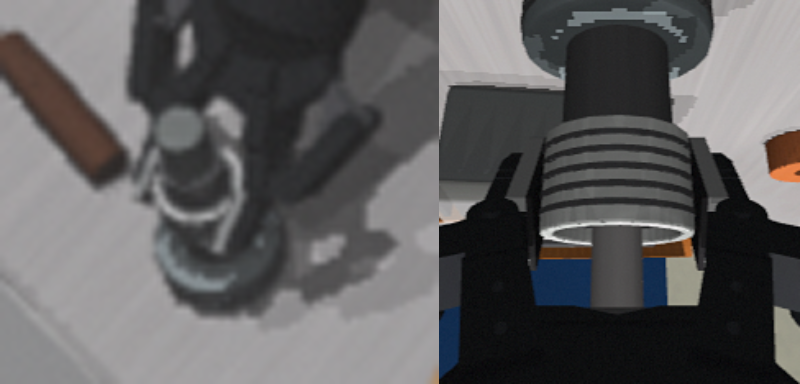

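The collar is fully lifted (9.6 mm). The scene crop puts the head top at (172.8,217.8), which fits the ejected height, and the wrist crop shows more bare shank. I'll lower, release, retract and go for the tool.

```bash
python3 -m jog '0.06 0 0.06 0 0 0 1;0 0 0 0 0 0 -1;0 0 0 0 0 0 -1;0 0 0 0 0 0 -1;0 0 0 0 0 0 -1'; python3 -m jog '-0.1 0 -0.3 0 0 0 -1;-0.1 0 -0.3 0 0 0 -1;-0.1 0 -0.3 0 0 0 -1;-0.2 0 -0.3 0 0 0 -1;-0.3 0 -0.3 0 0 0 -1'; python3 -m jog '0 0 0 0 0.15 0 -1;0 0 0 0 0.15 0 -1;0 0 0 0 0.15 0 -1;0 0 0 0 0.15 0 -1;0 0 0 0 0.15 0 -1'; python3 -m jog '-0.45 0 0 0 0 0 -1;-0.45 0 0 0 0 0 -1;-0.45 0 0 0 0 0 -1;-0.4 0 0 0 0 0 -1;0 0 0 0 0 0 -1'; python3 -m jog '0 0 0 0 0 0 -1;0 0 0 0 0 0 -1'
```

```text
time: 24.15
tool_pos: [446.4, -80.1, 176.7]
tcp_rot: [179.9, 45.0, 90.0]
ft_force: [-0.8, 0.2, -0.2]
finger_gap: 85.6
grip_force: 0.0
time: 24.78
tool_pos: [445.8, -30.1, 339.6]
tcp_rot: [-179.9, 45.0, 90.1]
ft_force: [0.8, -0.8, 0.0]
finger_gap: 85.1
grip_force: 0.0
time: 25.4
tool_pos: [446.2, -30.5, 339.4]
tcp_rot: [179.9, -0.3, 90.0]
ft_force: [0.1, 0.6, -1.3]
finger_gap: 85.4
grip_force: 0.0
time: 26.02
tool_pos: [445.8, -207.8, 338.9]
tcp_rot: [-180.0, 0.0, 89.8]
ft_force: [0.6, 1.0, -0.1]
finger_gap: 85.5
grip_force: 0.0
time: 26.28
tool_pos: [446.2, -204.6, 338.7]
tcp_rot: [-180.0, -0.0, 90.1]
ft_force: [-0.7, -0.0, -0.5]
finger_gap: 85.4
grip_force: 0.0
```

```bash
python3 -m jog '0.165 0.005 0 0 0 0 -1;0 0 0.3 0 0 0 -1;0 0 0.25 0 0 0 -1;0 0 0 0 0 0 -1;0 0 0 0 0 0 -1' 40; python3 -m jog '0 0 0 0 0 0 1;0 0 0 0 0 0 1;0 0 0 0 0 0 1;0 0 0 0 0 0 1;0 0 0 0 0 0 1'
```

```text
time: 26.9
tool_pos: [447.1, -188.4, 284.8]
tcp_rot: [180.0, 0.0, 90.1]
ft_force: [0.6, -0.4, -0.9]
finger_gap: 85.3
grip_force: 0.0
time: 27.52
tool_pos: [446.7, -189.1, 284.0]
tcp_rot: [180.0, 0.0, 90.0]
ft_force: [-0.1, -0.8, 1.0]
finger_gap: 22.9
grip_force: 39.1
```

```bash
python3 -m jog '0 0 -0.3 0 0 0 1;0 0 -0.4 0 0 0 1;0 0 -0.3 0 0 0 1;0 0 0 0 0 0 1'; python3 - <<'E'
from h import *
a=snapshot('scene');t=snapshot('top')
r=block(t,(3,90,85),(16,255,255),(140,125,265,215),66);print(r)
r=block(a,(3,90,85),(16,255,255),(260,140,345,225),66);print('scene(biased)',r)
g=cv2.cvtColor(t['img'],cv2.COLOR_RGB2GRAY)
for k in(-55,0,55):print(proj(t,[635.3+.096*k,161.6+.995*k,66]).round(1))
E
```

```text
time: 28.02
tool_pos: [447.4, -189.5, 386.5]
tcp_rot: [179.7, 0.1, 90.0]
ft_force: [-0.0, -0.3, -0.4]
finger_gap: 23.1
grip_force: 40.1
((583.9263305664062, 161.1583251953125), (169.24159240722656, 69.46495056152344), 84.43865966796875)
scene(biased) ((587.5313720703125, 161.0843505859375), (169.31016540527344, 68.92041015625), 84.9809799194336)
[222.8 174.7]
[202.1 172.3]
[181.4 169.9]
```

```bash
python3 -m jog '0.49 0.22 0 0 0 0 1;0.49 0.22 0 0 0 0 1;0.49 0.22 0 0 0 0 1;0.49 0.22 0 0 0 0 1;0.49 0.22 0 0 0 0 1'; python3 -m jog '0.49 0.22 0 0 0 0 1;0 0 0 0 0 0 1;0 0 0 0 0 0 1;0 0 0 0 0 0 1'; python3 - <<'E'
from h import *
s=snap('wrist','w8.png');print(sense()['tool_pos'])
print(block(s,(3,90,85),(16,255,255),(60,0,450,300),66))
for k in(-55,0,55):print(proj(s,[586+.096*k,161+.995*k,66]).round(1))
E
```

```text
time: 28.75
tool_pos: [556.6, 57.7, 381.4]
tcp_rot: [-179.8, 0.0, 90.0]
ft_force: [1.0, -1.5, -1.6]
finger_gap: 23.0
grip_force: 40.0
time: 29.25
tool_pos: [578.2, 103.9, 382.9]
tcp_rot: [-179.9, 0.0, 89.9]
ft_force: [1.0, -0.5, -0.6]
finger_gap: 22.9
grip_force: 40.1
[578.30589174 103.78899082 383.36236487]
((586.4058837890625, 161.41603088378906), (169.8771514892578, 69.8028793334961), 84.41805267333984)
[260.7 174.2]
[266.3 118.6]
[272.7  55.8]
```

View pics/w8.png

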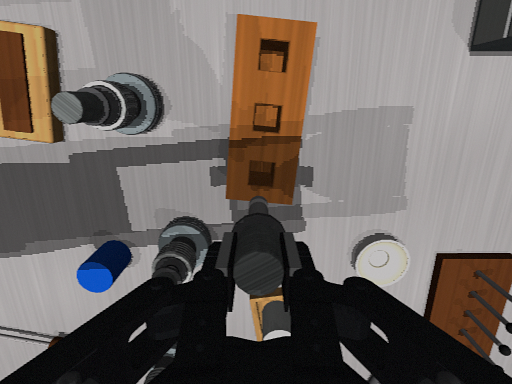

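The stand was knocked: its centre is now (586.4,161.4). The pockets at (262,174), (267,118) and (273,55) match the projections, and the tool hangs straight at (258,250).

```bash
python3 -m jog '0.03 0.03 0.35 0 0 0 1;0 0 0.35 0 0 0 1;0 0 0 0 0 0 1;0 0 0 0 0 0 1';  python3 -m jog '0 0 0.3 0 0 0 1;0 0 0 0 0 0 1'; python3 -m jog '0 0 0.25 0 0 0 1;0 0 0 0 0 0 1'
```

```text
time: 29.8
tool_pos: [582.0, 107.4, 315.4]
tcp_rot: [179.9, -0.0, 90.0]
ft_force: [0.2, 0.5, -0.4]
finger_gap: 23.0
grip_force: 40.0
time: 30.05
tool_pos: [581.2, 107.7, 283.6]
tcp_rot: [-179.9, 0.0, 90.0]
ft_force: [0.2, -0.6, -0.6]
finger_gap: 23.1
grip_force: 40.1
time: 30.3
tool_pos: [581.3, 107.9, 258.9]
tcp_rot: [-179.9, 0.0, 90.0]
ft_force: [-0.3, 0.8, -1.0]
finger_gap: 22.9
grip_force: 40.1
```

```bash
python3 -m jog '0 0 0.09 0 0 0 1;0 0 0 0 0 0 1'; python3 -m jog '0 0 0.03 0 0 0 1;0 0 0 0 0 0 1'
```

```text
time: 30.55
tool_pos: [581.7, 108.0, 250.2]
tcp_rot: [180.0, -0.0, 90.0]
ft_force: [0.3, -0.2, -0.2]
finger_gap: 23.1
grip_force: 40.1
time: 30.8
tool_pos: [581.6, 108.0, 246.9]
tcp_rot: [-180.0, 0.0, 90.0]
ft_force: [-0.6, 0.7, -0.5]
finger_gap: 22.8
grip_force: 40.1
```

```bash
python3 -m jog '0 0 0 0 0 0 0.3;0 0 0 0 0 0 -0.3;0 0 0 0 0 0 -0.5;0 0 0 0 0 0 -0.5;0 0 -0.3 0 0 0 -0.5';python3 -m jog '0 0 -0.4 0 0 0 -0.5;0 0 -0.3 0 0 0 -0.5;-0.48 -0.165 0 0 0 0 -0.5;-0.48 -0.165 0 0 0 0 -0.5;-0.48 -0.165 0 0 0 0 -0.5'; python3 -m jog '-0.48 -0.165 0 0 0 0 -0.5;-0.48 -0.165 0 0 0 0 -0.5;-0.48 -0.165 0 0 0 0 -0.5;0 0 0 0 0 0 -0.5;0 0 0 0 0 0 -0.5';python3 -m jog '0 0 0 0 0.15 0 -0.5;0 0 0 0 0.15 0 -0.5;0 0 0 0 0.15 0 -0.5;0 0 0 0 0.15 0 -0.5;0 0 0 0 0.15 0 -0.5'; python3 -m jog '0 0 0 0 0 0 -0.5;0 0 0 0 0 0 -0.5'; cat >>h.py <<'E'
def to(x,y,z):
    s=sense();Rm=R.from_euler('xyz',s['tcp_rot'],degrees=True).as_matrix()
    print('at',np.round(s['tool_pos'],1),np.round(s['tcp_rot'],1),'tool-delta mm',(Rm.T@(np.array([x,y,z])-s['tool_pos'])).round(1))
E
python3 -c "
from h import *
to(483.8,-105.5,174)
t=snapshot('top');s=snapshot('scene')
print(block(t,(100,90,40),(130,255,255),(255,185,280,215),50),block(s,(100,90,40),(130,255,255),(245,200,268,228),50))
print('head3 in stand?',[proj(s,[581.4,107,z]).round(1) for z in (70,102)])"
```

```text
time: 31.42
tool_pos: [580.2, 107.8, 274.1]
tcp_rot: [-179.7, 0.0, 90.0]
ft_force: [-0.0, 0.2, 0.4]
finger_gap: 64.2
grip_force: 0.0
time: 32.05
tool_pos: [531.5, -37.2, 347.0]
tcp_rot: [180.0, 0.0, 90.0]
ft_force: [0.4, -0.2, 0.1]
finger_gap: 63.9
grip_force: 0.0
time: 32.67
tool_pos: [482.7, -179.9, 346.8]
tcp_rot: [180.0, -0.0, 90.0]
ft_force: [-0.1, -0.0, 0.3]
finger_gap: 64.0
grip_force: 0.0
time: 33.3
tool_pos: [483.4, -178.8, 347.1]
tcp_rot: [180.0, -45.3, 90.2]
ft_force: [0.1, 0.5, -0.5]
finger_gap: 64.6
grip_force: 0.0
time: 33.55
tool_pos: [483.1, -179.4, 346.7]
tcp_rot: [-180.0, -44.8, 90.1]
ft_force: [-0.5, 0.6, 0.5]
finger_gap: 63.9
grip_force: 0.0
at [ 483.1 -179.4  346.7] [-180.   -44.8   90.1] tool-delta mm [-69.3   0.9 174.6]
((573.5931396484375, -6.193103790283203), (42.61665725708008, 39.4654541015625), 1.3135145902633667) ((581.697998046875, -14.116554260253906), (39.75408172607422, 64.07089233398438), 35.68914794921875)
head3 in stand? [array([279.2, 180.7]), array([279.8, 174.5])]
```

```bash
python3 -m jog '-0.115 0 0.29 0 0 0 -0.5;-0.115 0 0.29 0 0 0 -0.5;-0.115 0 0.29 0 0 0 -0.5;-0.115 0 0.29 0 0 0 -0.5;-0.115 0 0.29 0 0 0 -0.5';python3 -m jog '0 0 0 0 0 0 -0.5;0 0 0 0 0 0 -0.5' 50;python3 -c "
from h import *
to(483.8,-105.5,174)
s=snapshot('wrist');print(proj(s,[483.8,2.5,78]),proj(s,[483.8,2.5,28]));g=cv2.cvtColor(s['img'],cv2.COLOR_RGB2GRAY)
cv2.imwrite('pics/w9.png',g)"
```

```text
time: 34.28
tool_pos: [482.9, -117.5, 203.4]
tcp_rot: [179.9, -44.8, 90.2]
ft_force: [0.4, 0.4, -0.3]
finger_gap: 63.9
grip_force: 0.0
time: 34.52
tool_pos: [483.3, -118.5, 205.0]
tcp_rot: [179.9, -44.9, 90.1]
ft_force: [0.9, -0.3, -0.8]
finger_gap: 63.7
grip_force: 0.0
at [ 483.3 -118.5  205. ] [179.9 -44.9  90.1] tool-delta mm [-12.7   0.5  31.1]
[258.18151588 249.27708536] [258.09451424 268.66209573]
```

```bash
python3 -m jog '-0.06 0 0.15 0 0 0 -0.5;-0.06 0 0.15 0 0 0 -0.5;0 0 0 0 0 0 -0.5' 50; python3 -m jog '0 0 0 0 0 0 1;0 0 0 0 0 0 1;0 0 0 0 0 0 1;0 0 0 0 0 0 1'; python3 -m jog '0.03 0 -0.03 0 0 0 1;0 0 0 0 0 0 1'; python3 -m jog '0.03 0 -0.03 0 0 0 1;0 0 0 0 0 0 1';python3 -m jog '0.02 0 -0.02 0 0 0 1;0 0 0 0 0 0 1;0 0 0 0 0 0 1;0 0 0 0 0 0 1'
```

```text
time: 34.95
tool_pos: [481.7, -104.5, 172.1]
tcp_rot: [-179.7, -45.1, 89.9]
ft_force: [0.1, 0.8, -0.0]
finger_gap: 64.3
grip_force: 0.0
time: 35.45
tool_pos: [483.0, -105.6, 174.3]
tcp_rot: [179.9, -45.0, 90.0]
ft_force: [3.6, 1.0, -0.3]
finger_gap: 42.7
grip_force: 51.5
time: 35.7
tool_pos: [483.0, -105.6, 178.3]
tcp_rot: [179.9, -45.0, 90.0]
ft_force: [6.5, 1.7, -3.5]
finger_gap: 42.6
grip_force: 51.5
time: 35.95
tool_pos: [483.0, -105.6, 182.4]
tcp_rot: [179.9, -44.9, 90.0]
ft_force: [7.4, 2.1, -5.8]
finger_gap: 42.8
grip_force: 51.7
time: 36.45
tool_pos: [482.9, -105.4, 183.7]
tcp_rot: [180.0, -44.9, 89.9]
ft_force: [11.1, 3.9, -19.0]
finger_gap: 42.5
grip_force: 55.5
```

```bash
python3 -m jog '-0.06 0 0.06 0 0 0 1;0 0 0 0 0 0 -0.5;0 0 0 0 0 0 -0.5;0 0 0 0 0 0 -0.5'; python3 -m jog '0.1 0 -0.3 0 0 0 -0.5;0.1 0 -0.3 0 0 0 -0.5;0.1 0 -0.3 0 0 0 -0.5;0.2 0 -0.3 0 0 0 -0.5;0.3 0 -0.3 0 0 0 -0.5'; python3 -m jog '0 0 0 0 -0.15 0 -0.5;0 0 0 0 -0.15 0 -0.5;0 0 0 0 -0.15 0 -0.5;0 0 0 0 -0.15 0 -0.5;0 0 0 0 -0.15 0 -0.5'; python3 -m jog '0.5 0 0 0 0 0 -0.5;0.5 0 0 0 0 0 -0.5;0.5 0 0 0 0 0 -0.5;0 0 0 0 0 0 -0.5;0 0 0 0 0 0 -0.5';python3 -c "
from h import *
to(483.6,2.3,284)
s=snapshot('scene');print([proj(s,[483.6,2.3,z]).round(1) for z in (128,141)])"
```

```text
time: 36.95
tool_pos: [482.7, -105.5, 177.1]
tcp_rot: [180.0, -45.0, 90.0]
ft_force: [-0.0, -0.0, -0.5]
finger_gap: 64.2
grip_force: 0.0
time: 37.58
tool_pos: [482.3, -155.3, 340.3]
tcp_rot: [-179.9, -45.0, 89.9]
ft_force: [0.7, 0.5, -0.4]
finger_gap: 64.1
grip_force: 0.0
time: 38.2
tool_pos: [482.6, -155.0, 340.1]
tcp_rot: [179.9, 0.3, 90.0]
ft_force: [-0.1, 0.7, -0.9]
finger_gap: 64.2
grip_force: 0.0
time: 38.83
tool_pos: [482.6, -5.0, 339.6]
tcp_rot: [180.0, 0.0, 90.1]
ft_force: [-0.5, 0.6, -0.8]
finger_gap: 63.9
grip_force: 0.0
at [482.6  -5.  339.6] [180.    0.   90.1] tool-delta mm [ 7.4  1.  55.6]
[array([229.5, 177.6]), array([229.3, 174.9])]
```

```bash
python3 -m jog '0.075 0.01 0 0 0 0 -0.5;0 0 0.3 0 0 0 -0.5;0 0 0.25 0 0 0 -0.5;0 0 0 0 0 0 -0.5;0 0 0 0 0 0 -0.5' 40; python3 -m jog '0 0 0 0 0 0 1;0 0 0 0 0 0 1;0 0 0 0 0 0 1;0 0 0 0 0 0 1';  python3 -m jog '0 0 -0.3 0 0 0 1;0 0 -0.4 0 0 0 1;0 0 -0.3 0 0 0 1;0 0 0 0 0 0 1;0 0 0 0 0 0 1'
```

```text
time: 39.5
tool_pos: [484.0, 2.2, 285.3]
tcp_rot: [180.0, 0.0, 90.0]
ft_force: [0.3, -0.1, 0.2]
finger_gap: 64.5
grip_force: 0.0
time: 40.0
tool_pos: [483.9, 2.6, 284.9]
tcp_rot: [179.9, 0.0, 90.0]
ft_force: [1.3, 0.7, 1.1]
finger_gap: 23.0
grip_force: 39.2
time: 40.62
tool_pos: [483.3, 2.6, 383.1]
tcp_rot: [-179.9, -0.0, 90.0]
ft_force: [-0.7, -0.3, -2.0]
finger_gap: 23.0
grip_force: 40.1
```

```bash
python3 -m jog '0.4 0.26 0 0 0 0 1;0.4 0.26 0 0 0 0 1;0.4 0.26 0 0 0 0 1;0.38 0.25 0 0 0 0 1;0 0 0 0 0 0 1';python3 -m jog '0 0 0 0 0 0 1;0 0 0 0 0 0 1'; python3 -c "
from h import *
s=snapshot('wrist');to(586.4,161.4,310)
print(block(s,(3,90,85),(16,255,255),(60,0,450,300),66))
print(block(snapshot('scene'),(3,90,85),(16,255,255),(260,140,345,225),66))
h=cv2.cvtColor(s['img'],cv2.COLOR_RGB2GRAY)
for k in(0,55):
    u,v=np.round(proj(s,[586.4+.097*k,161.4+.995*k,66])).astype(int);print(u,v);
    w=h[v-22:v+22,u-22:u+22];m=(w<np.median(w)*0+60).astype(np.uint8);print(w.min(),w.max(),cv2.boundingRect(m))
"
```

```text
time: 41.25
tool_pos: [586.8, 163.0, 380.9]
tcp_rot: [-179.7, 0.0, 90.2]
ft_force: [0.1, -0.3, -1.1]
finger_gap: 22.7
grip_force: 40.2
time: 41.5
tool_pos: [586.1, 159.7, 383.7]
tcp_rot: [-179.9, 0.0, 90.0]
ft_force: [0.3, -0.0, -1.0]
finger_gap: 22.7
grip_force: 40.2
at [586.2 159.7 384.1] [-180.    0.   90.] tool-delta mm [ 1.7  0.2 74.1]
((591.8693237304688, 218.63482666015625), (55.10360336303711, 69.88121032714844), 84.58201599121094)
((586.4927368164062, 161.4500732421875), (168.13990783691406, 68.85459899902344), 84.18157958984375)
258 175
12 67 (0, 0, 44, 44)
264 119
16 114 (2, 8, 42, 36)
```

```bash
python3 -m jog '0.015 0 0.35 0 0 0 1;0 0 0.35 0 0 0 1;0 0 0 0 0 0 1;0 0 0 0 0 0 1';  python3 -m jog '0 0 0.3 0 0 0 1;0 0 0 0 0 0 1'; python3 -m jog '0 0 0.25 0 0 0 1;0 0 0 0 0 0 1';python3 -m jog '0 0 0.09 0 0 0 1;0 0 0 0 0 0 1'; python3 -m jog '0 0 0.03 0 0 0 1;0 0 0 0 0 0 1'
```

```text
time: 42.1
tool_pos: [587.0, 161.8, 316.1]
tcp_rot: [179.9, -0.0, 90.0]
ft_force: [0.4, 0.4, -0.6]
finger_gap: 22.6
grip_force: 40.2
time: 42.35
tool_pos: [586.2, 161.9, 284.1]
tcp_rot: [-179.9, 0.0, 90.0]
ft_force: [-0.1, -0.4, -1.3]
finger_gap: 22.8
grip_force: 40.2
time: 42.6
tool_pos: [586.3, 162.0, 259.5]
tcp_rot: [-179.9, 0.0, 90.0]
ft_force: [1.1, 0.4, -0.2]
finger_gap: 22.4
grip_force: 40.2
time: 42.85
tool_pos: [586.7, 162.1, 250.8]
tcp_rot: [180.0, -0.0, 90.0]
ft_force: [-0.7, -0.4, -1.2]
finger_gap: 22.7
grip_force: 40.2
time: 43.1
tool_pos: [586.6, 162.1, 247.5]
tcp_rot: [180.0, 0.0, 90.0]
ft_force: [0.6, 0.3, -0.6]
finger_gap: 22.8
grip_force: 40.2
```

```bash
python3 -m jog '0 0 0 0 0 0 0.3;0 0 0 0 0 0 -0.3;0 0 0 0 0 0 -0.5;0 0 0 0 0 0 -0.5;0 0 -0.3 0 0 0 -0.5';python3 -m jog '0 0 -0.4 0 0 0 -0.5;0 0 -0.3 0 0 0 -0.5;-0.42 -0.375 0 0 0 0 -0.5;-0.42 -0.375 0 0 0 0 -0.5;-0.42 -0.375 0 0 0 0 -0.5'; python3 -m jog '-0.42 -0.375 0 0 0 0 -0.5;0 0 0 0 0 0 -0.5;0 0 0 0 0 0 -0.5';python3 -m jog '0 0 0 0 0.15 0 -0.5;0 0 0 0 0.15 0 -0.5;0 0 0 0 0.15 0 -0.5;0 0 0 0 0.15 0 -0.5;0 0 0 0 0.15 0 -0.5'; python3 -m jog '0 0 0 0 0 0 -0.5;0 0 0 0 0 0 -0.5'
python3 -c "
from h import *
to(437,67.5,174)"
```

```text
time: 43.72
tool_pos: [585.2, 161.8, 274.6]
tcp_rot: [-179.7, 0.1, 90.0]
ft_force: [-0.4, 0.1, 0.2]
finger_gap: 64.3
grip_force: 0.0
time: 44.35
tool_pos: [472.9, 35.1, 347.5]
tcp_rot: [180.0, 0.0, 90.0]
ft_force: [0.0, -1.1, 0.9]
finger_gap: 63.9
grip_force: 0.0
time: 44.72
tool_pos: [436.9, -6.0, 347.9]
tcp_rot: [179.9, -0.0, 90.0]
ft_force: [-0.4, 0.4, -0.1]
finger_gap: 64.0
grip_force: 0.0
time: 45.35
tool_pos: [437.6, -5.5, 347.8]
tcp_rot: [179.9, -45.3, 90.1]
ft_force: [-0.8, 0.2, -0.4]
finger_gap: 64.1
grip_force: 0.0
time: 45.6
tool_pos: [437.1, -5.7, 347.3]
tcp_rot: [-180.0, -44.8, 90.0]
ft_force: [0.2, -0.6, -0.1]
finger_gap: 64.0
grip_force: 0.0
at [437.1  -5.7 347.3] [-180.   -44.8   90. ] tool-delta mm [-70.2   0.  174.6]
```

```bash
python3 -m jog '-0.115 0 0.29 0 0 0 -0.5;-0.115 0 0.29 0 0 0 -0.5;-0.115 0 0.29 0 0 0 -0.5;-0.115 0 0.29 0 0 0 -0.5;-0.115 0 0.29 0 0 0 -0.5' 50;python3 -m jog '0 0 0 0 0 0 -0.5;-0.06 0 0.15 0 0 0 -0.5;-0.06 0 0.15 0 0 0 -0.5;0 0 0 0 0 0 -0.5;0 0 0 0 0 0 -0.5'; python3 -c "
from h import *
to(437,67.5,174)"
```

```text
time: 46.22
tool_pos: [437.1, 56.8, 203.9]
tcp_rot: [179.8, -44.8, 90.2]
ft_force: [-0.3, 0.0, -0.4]
finger_gap: 64.1
grip_force: 0.0
time: 46.85
tool_pos: [436.8, 68.6, 174.7]
tcp_rot: [-180.0, -45.0, 90.0]
ft_force: [0.9, -0.2, -0.5]
finger_gap: 64.2
grip_force: 0.0
at [436.8  68.6 174.7] [-180.  -45.   90.] tool-delta mm [-1.2  0.2 -0.3]
```

```bash
python3 -m jog '0 0 0 0 0 0 1;0 0 0 0 0 0 1;0 0 0 0 0 0 1;0 0 0 0 0 0 1'; python3 -m jog '0.03 0 -0.03 0 0 0 1;0 0 0 0 0 0 1'; python3 -m jog '0.03 0 -0.03 0 0 0 1;0 0 0 0 0 0 1';python3 -m jog '0.02 0 -0.02 0 0 0 1;0 0 0 0 0 0 1;0 0 0 0 0 0 1;0 0 0 0 0 0 1'
```

```text
time: 47.35
tool_pos: [436.3, 68.2, 175.2]
tcp_rot: [-179.9, -45.0, 90.1]
ft_force: [-8.1, -8.4, 11.2]
finger_gap: 43.0
grip_force: 48.9
time: 47.6
tool_pos: [436.1, 68.3, 178.4]
tcp_rot: [-179.9, -44.9, 90.0]
ft_force: [-3.5, -4.7, -4.2]
finger_gap: 42.2
grip_force: 51.3
time: 47.85
tool_pos: [436.1, 68.3, 182.7]
tcp_rot: [-179.9, -44.9, 90.0]
ft_force: [-3.3, -5.2, -6.3]
finger_gap: 42.5
grip_force: 51.4
time: 48.35
tool_pos: [436.1, 68.3, 184.8]
tcp_rot: [-179.9, -44.9, 89.9]
ft_force: [0.1, -4.7, -19.2]
finger_gap: 42.8
grip_force: 55.5
```

```bash
python3 -m jog '-0.06 0 0.06 0 0 0 1;0 0 0 0 0 0 -0.5;0 0 0 0 0 0 -0.5;0 0 0 0 0 0 -0.5'; python3 -m jog '0.1 0 -0.3 0 0 0 -0.5;0.1 0 -0.3 0 0 0 -0.5;0.1 0 -0.3 0 0 0 -0.5;0.2 0 -0.3 0 0 0 -0.5;0.3 0 -0.3 0 0 0 -0.5'; python3 -m jog '0 0 0 0 -0.15 0 -0.5;0 0 0 0 -0.15 0 -0.5;0 0 0 0 -0.15 0 -0.5;0 0 0 0 -0.15 0 -0.5;0 0 0 0 -0.15 0 -0.5'; python3 -m jog '0.5 0 0 0 0 0 -0.5;0.5 0 0 0 0 0 -0.5;0.5 0 0 0 0 0 -0.5;0 0 0 0 0 0 -0.5;0 0 0 0 0 0 -0.5';python3 -c "
from h import *
to(436.5,175.5,284)"
```

```text
time: 48.85
tool_pos: [437.3, 68.7, 178.3]
tcp_rot: [179.9, -45.0, 90.1]
ft_force: [0.3, -0.1, 0.4]
finger_gap: 64.2
grip_force: 0.0
time: 49.48
tool_pos: [436.5, 18.9, 341.3]
tcp_rot: [-180.0, -45.0, 90.0]
ft_force: [0.9, 0.1, -0.2]
finger_gap: 63.6
grip_force: 0.0
time: 50.1
tool_pos: [436.7, 19.3, 341.0]
tcp_rot: [179.9, 0.2, 90.0]
ft_force: [-0.7, 0.6, -0.6]
finger_gap: 64.2
grip_force: 0.0
time: 50.72
tool_pos: [436.5, 169.3, 340.2]
tcp_rot: [-180.0, 0.0, 90.1]
ft_force: [0.6, -0.0, 0.7]
finger_gap: 64.0
grip_force: 0.0
at [436.5 169.3 340.2] [-180.     0.    90.1] tool-delta mm [ 6.2  0.1 56.2]
```

```bash
python3 -m jog '0.06 0 0 0 0 0 -0.5;0 0 0.3 0 0 0 -0.5;0 0 0.255 0 0 0 -0.5;0 0 0 0 0 0 -0.5;0 0 0 0 0 0 -0.5' 40; python3 -m jog '0 0 0 0 0 0 1;0 0 0 0 0 0 1;0 0 0 0 0 0 1;0 0 0 0 0 0 1';  python3 -m jog '0 0 -0.3 0 0 0 1;0 0 -0.4 0 0 0 1;0 0 -0.3 0 0 0 1;0 0 0 0 0 0 1;0 0 0 0 0 0 1';python3 -m jog '0.135 0.52 0 0 0 0 1;0.135 0.52 0 0 0 0 1;0.135 0.52 0 0 0 0 1;0 0 0 0 0 0 1;0 0 0 0 0 0 1'; python3 -c "
from h import *
to(591.7,216.1,310)
print(block(snapshot('scene'),(3,90,85),(16,255,255),(260,140,345,225),66))
s=snap('wrist','w10.png');print(proj(s,[591.7,216.1,66]))"
```

```text
time: 51.35
tool_pos: [437.1, 174.8, 285.5]
tcp_rot: [179.9, -0.0, 89.9]
ft_force: [0.5, -0.7, -0.2]
finger_gap: 64.1
grip_force: 0.0
time: 51.85
tool_pos: [436.9, 175.2, 285.0]
tcp_rot: [179.9, -0.0, 90.0]
ft_force: [1.1, 0.5, 1.6]
finger_gap: 22.9
grip_force: 39.1
time: 52.48
tool_pos: [436.3, 175.1, 383.2]
tcp_rot: [-179.9, 0.0, 90.0]
ft_force: [0.4, -0.1, -1.8]
finger_gap: 22.6
grip_force: 40.4
time: 53.1
tool_pos: [592.0, 215.6, 382.0]
tcp_rot: [-179.8, 0.1, 90.0]
ft_force: [-0.2, -0.5, -0.5]
finger_gap: 22.6
grip_force: 40.5
at [592.  215.6 382. ] [-1.798e+02  1.000e-01  9.000e+01] tool-delta mm [ 0.6 -0.  72. ]
((586.402587890625, 140.56922912597656), (127.84366607666016, 68.08409881591797), 84.3648681640625)
[258.43351235 175.834961  ]
```

```bash
python3 -m jog '0.005 0 0.35 0 0 0 1;0 0 0.35 0 0 0 1;0 0 0 0 0 0 1;0 0 0 0 0 0 1';  python3 -m jog '0 0 0.3 0 0 0 1;0 0 0 0 0 0 1'; python3 -m jog '0 0 0.25 0 0 0 1;0 0 0 0 0 0 1';python3 -m jog '0 0 0.09 0 0 0 1;0 0 0 0 0 0 1'; python3 -m jog '0 0 0.02 0 0 0 1;0 0 0 0 0 0 1'
```

```text
time: 53.7
tool_pos: [592.5, 216.3, 316.7]
tcp_rot: [179.9, -0.0, 90.0]
ft_force: [-0.5, 0.2, -0.5]
finger_gap: 23.0
grip_force: 40.5
time: 53.95
tool_pos: [592.1, 216.1, 284.4]
tcp_rot: [-179.9, 0.0, 90.0]
ft_force: [-0.9, 0.0, -1.1]
finger_gap: 22.6
grip_force: 40.5
time: 54.2
tool_pos: [592.2, 216.1, 259.6]
tcp_rot: [-179.9, 0.0, 90.0]
ft_force: [-0.7, -0.5, -0.4]
finger_gap: 22.9
grip_force: 40.5
time: 54.45
tool_pos: [592.7, 216.2, 250.9]
tcp_rot: [180.0, -0.0, 90.0]
ft_force: [0.3, -0.1, -1.7]
finger_gap: 23.1
grip_force: 40.5
time: 54.7
tool_pos: [592.6, 216.2, 248.7]
tcp_rot: [180.0, -0.0, 90.0]
ft_force: [0.6, -0.1, -0.9]
finger_gap: 23.2
grip_force: 40.5
```

Release, rise, move aside, and check everything in the two fixed views.

```bash
python3 -m jog '0 0 0 0 0 0 0.3;0 0 0 0 0 0 -0.3;0 0 0 0 0 0 -0.5;0 0 0 0 0 0 -0.5;0 0 -0.3 0 0 0 -0.5';python3 -m jog '0 0 -0.4 0 0 0 -0.5;0 0 -0.5 0 0 0 -0.5;0.1 -0.5 0 0 0 0 -0.5;0.1 -0.5 0 0 0 0 -0.5;0.1 -0.5 0 0 0 0 -0.5'; python3 -m jog '0.5 0 0 0 0 0 -0.5;0.5 0 0 0 0 0 -0.5;0.5 0 0 0 0 0 -0.5;0 0 0 0 0 0 -0.5;0 0 0 0 0 0 -0.5'
python3 - <<'E'
from h import *
a=snapshot('scene')['img'][:,:,::-1];t=snapshot('top');b=t['img'][:,:,::-1]
print(block(t,(3,90,85),(16,255,255),(140,125,265,215),66))
k=dict(interpolation=cv2.INTER_CUBIC)
cv2.imwrite('pics/f.png',np.hstack([cv2.resize(a[90:310,180:350],(440,569),**k),np.vstack([cv2.resize(b[150:215,160:250],(359,259),**k),cv2.resize(b[150:220,280:370],(359,310),**k)])]))
E
```

```text
time: 55.32
tool_pos: [591.2, 215.8, 275.5]
tcp_rot: [-179.7, 0.1, 90.0]
ft_force: [0.2, -0.3, 0.2]
finger_gap: 63.8
grip_force: 0.0
time: 55.95
tool_pos: [441.1, 246.2, 368.6]
tcp_rot: [180.0, -0.0, 90.0]
ft_force: [-0.3, 0.6, 0.8]
finger_gap: 64.1
grip_force: 0.0
time: 56.58
tool_pos: [442.4, 396.1, 368.1]
tcp_rot: [-180.0, 0.0, 90.0]
ft_force: [0.5, 0.2, 0.1]
finger_gap: 64.2
grip_force: 0.0
((584.0390014648438, 161.27392578125), (168.98983764648438, 69.25648498535156), 84.44475555419922)
```

View pics/f.png

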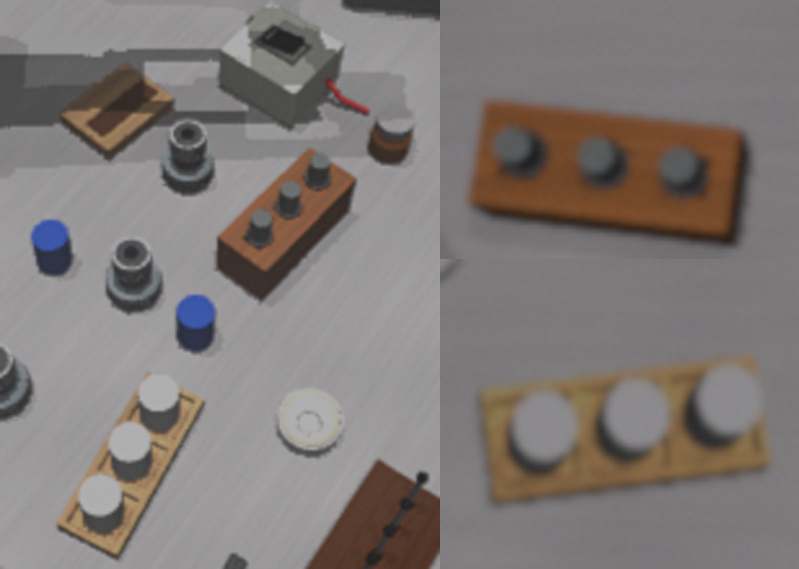

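The three caps sit in the rack recesses (crop pixels (158,400), (130,447), (100,503)). The three tools stand upright in the stand pockets ((261,228), (290,198), (319,168)). The spindles are empty and the bystanders haven't moved.

```bash
python3 -c "
from bench import *
print(hand_in())"
```

```text
the job is handed in; nothing more can be done
None
```

The job is handed in at about 57 s of the 210 s limit, though `hand_in()` returned no verdict: the rocker is off, all three caps are mouth down in the rack, and all three tools stand upright in the tool stand, which got knocked about 50 mm mid-run and was re-measured first.

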